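# Get the wax tin out from behind the finishing bottles

## Robot

A 6-joint arm with a two-finger parallel gripper is mounted at the origin on the work surface. World frame = base frame: x ahead of the robot, y to its left, z up, the work surface at z = 0. Lengths are in m, angles in degrees, forces in N, time in s.
With the tool pointing down it reaches from about 0.35 to 0.875 m from the base axis. Payload 4.2 kg.
Tool frame: the origin (TCP) lies midway between the tips of the shut fingers; the grasp point (between the pads) lies 19 mm behind it; x points along the fingers, y is the direction in which the jaws open and shut, and the axes are right-handed (so a half turn about x gives the same grasp; the last joint's range is limited). The gripper opens to 87 mm and grips with 3 to 60 N. Pads are 19 mm wide; open, the fingers measure 117 mm over their backs; the gripper's body (75 mm by 190 mm) begins 51 mm behind the grasp point.
Start: joints at [78.759, 22.042, 0.453, 0, -68.411, -14.817], TCP at [0.275, 0.561, 0.223] pointing down, gripper open.
Joint ranges: [-179.83, 179.83], [-69.29, 118.12], [-61.27, 80.66], [-181.25, 117.63], [-171.15, -9.14], [-177.46, 177.46]. Speed limits (degrees/s): [159.86, 159.86, 180, 180, 180, 180].

## Interface

Orientations are given as a 3x3 rotation matrix whose columns are the frame's x, y, z axes.
In Python, from station import r gives the robot as it stands.
- The arm moves only by the tool play_rows, never from a script. Its argument "plan" is a list that holds one entry, the list of rows, each a list of 6 numbers: the shift along the tool's x, y, z in cm, then the turn, a rotation vector about the tool's x, y, z in units of 10 degrees (1.0 is 10 degrees). A call has 1 to 5 rows; each row is the pose to reach, as a shift and turn from the pose commanded when the call began, along the tool's axes at that moment; what a row does not reach only later rows make up. A row lasts 1/8 s, in which the tool goes at most 62.5 mm and 10.7 degrees, less where a joint would pass 70% of its speed; a pose out of reach is approached as far as the arm can. A call with a gripper value outside its range is refused whole. "hand" is the opening, from 0 (shut) to 1 (fully open), set as the call begins (left out, the last holds). The fingers move at their own pace and stop on an object; the grip force is fixed at half the most. Time passes only in rows, so rows that repeat a pose let the fingers close. It gives the time, the measured TCP pose, the force and the opening at its end, in the units of the state.
- r.sense(): the state, without advancing time (a new reading comes with each control period).
- r.capture(name): name is "scene" or "top"; returns (picture, depth): 384x512x3 uint8, blue, green, red; 384x512 float32, m along the optical axis (not along the pixel's ray), 0 where there is no reading.
- r.get_calibration(name): a dict with "vfov" (degrees; the focal length in pixels is half the picture's height over the tangent of half this angle, whatever the lens; pixels are square), "cx", "cy" (the principal point, pixels), "rvec" (rotation vector, rad) and "tvec" (3), from world to camera coordinates, as OpenCV has them. Camera axes: x right, y down, z forward; pixel columns grow to the right and rows downward; lengths in m; the calibration is good to about 2 mm. A picture is of the moment at which its call begins. get_calibration takes no time and is no camera call.
- r.finish_job(): hands the job in, once; it reports no verdict.
The state is a dict: "time_s": time; "joints": joint angles; "joint_velocities": joint speeds; "effort": joint torques, N m; "tcp_pos": TCP position; "ee_rot": TCP orientation; "wrist_force": force on the tool from outside, world axes, zero at the start; "moment": the same for the moment, N m; "gripper_width": opening from 0.0 (shut) to 1.0 (fully open).
Only numpy, scipy, OpenCV 4.12 (cv2) and the standard library are available. Lean on these libraries where they do the work, as an engineer would, in place of code of your own. Each camera call takes 0.05 s, during which the arm holds its last target.

## Task

In the finishing caddy a flat wax tin is hemmed in by a jar, a bottle and a rectangular can. Stand all three on the plywood side board first, then fetch the tin and set it in the middle of the round cork mat, and only then put the jar, the bottle and the can each back on the very spot where it stood. Keep all four upright throughout, and leave the tumbler, the glasses case and the brush alone.

Things in the scene. Friction and masses are not known exactly. Their poses are not given: they have to be found in the camera images.
- caddy: Finishing caddy: fixed dark wooden tray, 170 (x) by 240 (y) mm, floor 6 mm thick, rim 6 mm wide, 22 mm high. Origin: centre of its underside; z up. Flush round cork pads (72 mm) mark three spots at (-37, 0), (30, 67), (30, -67) mm in its frame; jar, bottle and can start on them to within 2 mm, in shuffled order; the tin starts at about (30, 0) between them.
- side_board: Side board for setting things aside: bare fixed plywood board 260 (x) by 130 (y) mm, 12 mm thick. Origin: centre of its underside; x along its length, z up.
- mat: Round cork mat, fixed, 90 mm across, 4 mm thick. Origin: centre of its underside.
- jar: Wide white jar with a steel lid: round, 60 mm across, 115 mm tall; the lid is the top 27 mm, 62 mm across. About 0.35 kg. Origin: centre of its underside, z up its axis.
- bottle: Amber bottle: round, body 52 mm across up to 66 mm high, shoulder narrowing up to 80 mm, then a straight black cap 28 mm across from 84 to 125 mm (its top). About 0.25 kg. Origin: centre of its underside, z up its axis.
- can: Rectangular metal can: 56 (its x) by 40 (its y) mm, body 108 mm tall, plus a small black cap 22 mm across and 10 mm high on top, 12 mm off centre along its +x. About 0.30 kg. Origin: centre of its underside, z up.
- tin: Flat round wax tin, 28 mm tall: base 54 mm across, bare metal lid (top 12 mm) 56 mm across. About 0.12 kg. Origin: centre of its underside, z up its axis.
- tumbler: Bystander: green drinking tumbler, round, 82 mm across, 132 mm tall. Origin: centre of its underside. Loose; not to be disturbed.
- glasses_case: Bystander: black glasses case, 65 (x) by 160 (y) by 45 mm high. Origin: centre of its underside. Loose; not to be disturbed.
- brush: Bystander: flat paint brush lying along its own x axis, about 200 mm long and under 30 mm high, bristles to +x, origin near its middle. Loose; not to be disturbed.
Things that resemble listed ones, but are neither listed nor needed, are in the scene too. Of the things shaped like the tin, the metal one is meant.

How it is judged:
By the outcome, as a careful person would: the job done as asked, in the order asked, and still so for the second after the job is handed in, with the robot touching nothing.
It also fails if it takes over 152 s, if anything falls off the work surface, if the arm or the gripper's body presses on something with over 40 N, if the wrist force passes 120 N, or if a joint passes its speed limit or range.

## Working session

There is one attempt and no reset: what is moved stays moved. The work goes in short steps, Python scripts to look and compute and a tool call to move; the robot and the scene stay as the last step left them, time stands still between calls to the robot, and variables do not carry over. Pictures are saved under pics/ and viewed, and the job is handed in when it is done.

Besides the shell and the picture viewer there is one more tool, called in YAML: its name, and indented under it one key for each argument. play_rows: Moves the arm, as the interface text tells. Its arguments: {"type":"object","properties":{"plan":{"type":"array","items":{"type":"array","items":{"type":"array","items":{"type":"number"}}}},"hand":{"type":"number"}},"required":["plan"]}

```bash
ls; mkdir -p pics
python3 - <<'E'
from station import r
import cv2
s=r.sense();print(s)
for n in("scene","top"):
    p,d=r.capture(n);cv2.imwrite(f"pics/{n}0.png",p);print(n,r.get_calibration(n))
    import numpy as np;np.savez(f"{n}0.npz",p=p,d=d)
E
```

```text
pics
{'time_s': 0.0, 'joints': array([ 7.87585591e+01,  2.20913093e+01,  3.79210663e-01, -2.87350310e-02,
       -6.84098765e+01, -1.48169942e+01]), 'joint_velocities': array([-0.01100609, -0.03672267, -0.1602536 ,  0.01895897, -0.05176747,
        0.05601801]), 'effort': array([ 1.17865940e-03, -3.90663636e+01,  1.87406355e+01,  4.21987161e+00,
        1.09001875e-02, -1.91421686e-04]), 'tcp_pos': array([0.27427038, 0.56093742, 0.22145059]), 'ee_rot': array([[-8.72387988e-04, -4.39452856e-01, -8.98265231e-01],
       [-1.99707076e-03, -8.98263016e-01,  4.39453712e-01],
       [-9.99997625e-01,  2.17727337e-03, -9.39845849e-05]]), 'wrist_force': array([-0.77409423,  0.09219454,  0.37962432]), 'moment': array([-0.02277386,  0.03241674,  0.00140795]), 'gripper_width': 0.9995336148907117}
scene {'vfov': 57.434019266138385, 'cx': 260.3214197319471, 'cy': 187.17260233189236, 'rvec': array([ 2.19242221,  1.06559524, -0.43039996]), 'tvec': array([-0.4437935 , -0.27581264,  1.3097192 ])}
top {'vfov': 47.86677984327346, 'cx': 252.546566826226, 'cy': 195.88838790360114, 'rvec': array([ 2.19458556, -2.17641304,  0.06824545]), 'tvec': array([0.05786546, 0.59587648, 1.14233114])}
```

View pics/scene0.png

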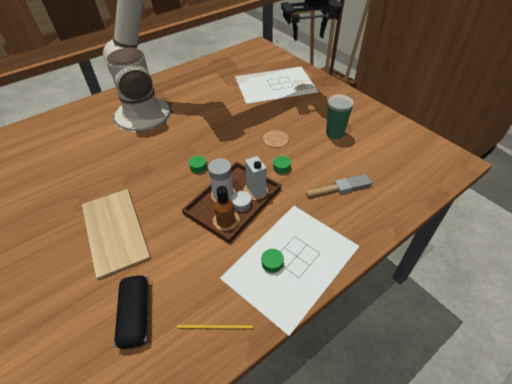

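View pics/top0.png

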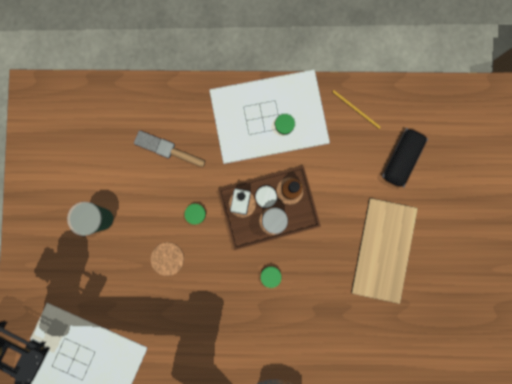

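The scene view shows the caddy around (235,200), with the jar at (220,180), bottle at (224,205), can at (256,178) and metal tin at (242,202). It also shows green tin lookalikes at (198,163), (282,163) and (272,260), the mat at (276,139) and the side board at (115,232). In the top view the matching positions are can (241,200), tin (265,197), bottle (290,188), jar (273,221), mat (167,259) and board (385,250).

```bash
cat > h.py <<'E'
import numpy as np,cv2
from station import r
def cal(n):
    c=r.get_calibration(n);R=cv2.Rodrigues(np.array(c['rvec']))[0];t=np.array(c['tvec']).ravel()
    f=192/np.tan(np.radians(c['vfov'])/2);return f,c['cx'],c['cy'],R,t
def ray(n,uv,z):
    f,cx,cy,R,t=cal(n);uv=np.atleast_2d(uv).astype(float)
    d=np.c_[(uv[:,0]-cx)/f,(uv[:,1]-cy)/f,np.ones(len(uv))]@R
    C=-R.T@t;s=(z-C[2])/d[:,2];return C+d*s[:,None]
def proj(n,X):
    f,cx,cy,R,t=cal(n);X=np.atleast_2d(X)@R.T+t
    return np.c_[X[:,0]/X[:,2]*f+cx,X[:,1]/X[:,2]*f+cy]
def cloud(n,d):
    f,cx,cy,R,t=cal(n);v,u=np.mgrid[0:384,0:512]
    P=np.stack([(u-cx)/f*d,(v-cy)/f*d,d],-1)-t
    return P@R
E
python3 - <<'E'
from h import *
for n in("scene","top"):
    D=np.load(n+"0.npz");p,d=D['p'],D['d'];P=cloud(n,d)
    f,cx,cy,R,t=cal(n);print(n,"cam",-R.T@t,f)
    for uv in ([(241,200),(265,197),(290,188),(273,221),(167,259),(385,250),(88,218),(150,300),(405,158),(165,146),(194,214),(285,124),(271,277)] if n=="top" else [(220,166),(222,192),(256,162),(242,199),(276,139),(115,232),(340,100),(160,260)]):
        print(uv,P[uv[1],uv[0]].round(4),(d==0).mean().round(3))
D=np.load("top0.npz")
c=cv2.resize(D['p'][150:260,205:335],None,fx=6,fy=5.4,interpolation=cv2.INTER_CUBIC);c=cv2.resize(D['p'][155:255,210:330],None,fx=6,fy=6,interpolation=cv2.INTER_CUBIC);cv2.imwrite("pics/topcrop.png",c)
D=np.load("scene0.npz")
c=cv2.resize(D['p'][145:245,180:290],None,fx=6,fy=6,interpolation=cv2.INTER_CUBIC);cv2.imwrite("pics/scenecrop.png",c)
E
```

```text
scene cam [ 1.13983333 -0.31743389  0.76707586] 350.4481439936767
(220, 166) [0.5332 0.0114 0.1197] 0.004
(222, 192) [ 1.1398 -0.3174  0.7671] 0.004
(256, 162) [0.5822 0.0954 0.1213] 0.004
(242, 199) [0.6007 0.0301 0.0326] 0.004
(276, 139) [0.433  0.2928 0.0048] 0.004
(115, 232) [ 0.4675 -0.2909  0.0085] 0.004
(340, 100) [0.5251 0.4807 0.1288] 0.004
(160, 260) [ 0.612  -0.235  -0.0019] 0.004
top cam [0.51803437 0.05764306 1.17968441] 432.59184202436853
(241, 200) [0.578  0.0904 0.1266] 0.004
(265, 197) [0.5919 0.0296 0.0312] 0.004
(290, 188) [ 0.6081 -0.0287  0.1297] 0.004
(273, 221) [0.5276 0.0118 0.12  ] 0.004
(167, 259) [ 4.235e-01  2.932e-01 -2.000e-04] 0.004
(385, 250) [ 0.4535 -0.2932  0.0123] 0.004
(88, 218) [0.518  0.0576 1.1797] 0.004
(150, 300) [ 0.3128  0.3376 -0.0042] 0.004
(405, 158) [ 0.6978 -0.3401  0.0418] 0.004
(165, 146) [0.7293 0.3016 0.018 ] 0.004
(194, 214) [0.5452 0.2182 0.0281] 0.004
(285, 124) [ 0.7907 -0.0234  0.0245] 0.004
(271, 277) [0.3812 0.0124 0.0294] 0.004
```

View pics/topcrop.png

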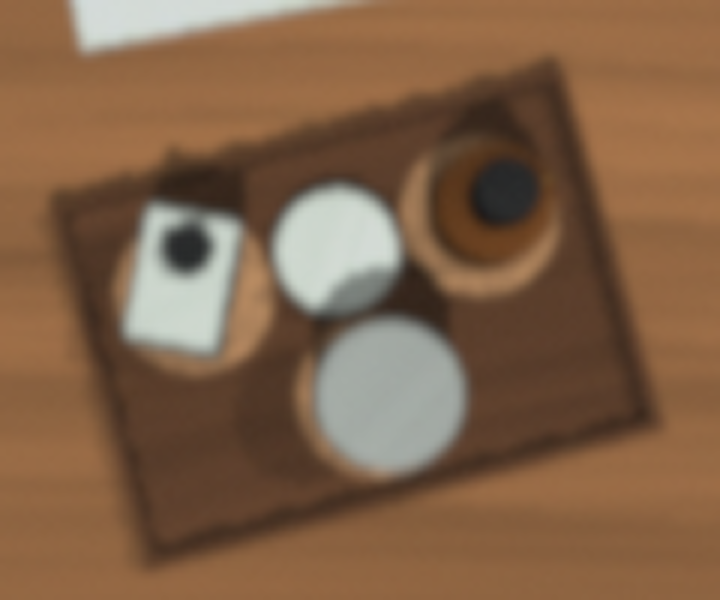

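View pics/scenecrop.png

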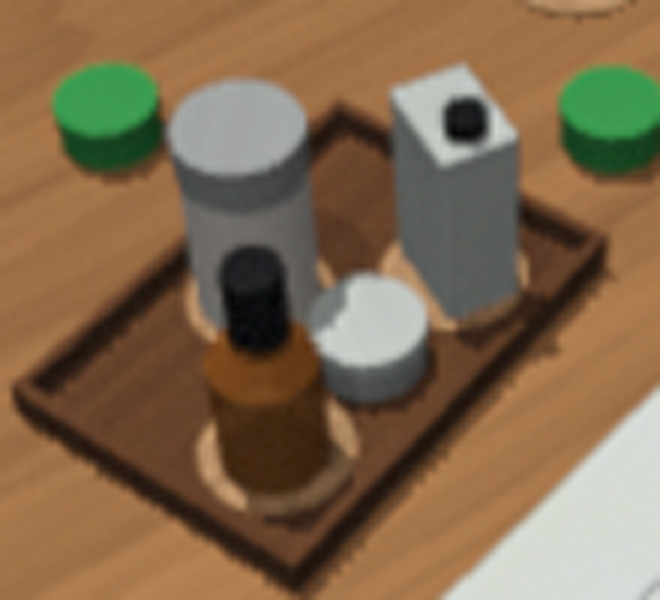

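Run:
```python
from h import *
D=np.load("top0.npz");p=D['p']
S=8;big=cv2.resize(p,None,fx=S,fy=S,interpolation=cv2.INTER_CUBIC)
hsv=cv2.cvtColor(big,cv2.COLOR_BGR2HSV)
def topx(q): return (np.asarray(q,float)+.5)/S-.5
def comp(mask,uv):
    n,l,st,c=cv2.connectedComponentsWithStats(mask.astype(np.uint8),connectivity=4)
    i=l[int((uv[1]+.5)*S),int((uv[0]+.5)*S)];m=(l==i).astype(np.uint8)
    ct=max(cv2.findContours(m,0,1)[0],key=cv2.contourArea);return i,ct
sat,val=hsv[...,1],hsv[...,2]
def circ(name,m,uv,z):
    i,ct=comp(m,uv)
    h=cv2.convexHull(ct);(x,y),rad=cv2.minEnclosingCircle(h);W=ray("top",topx(h[:,0]),z)[:,:2]
    A=np.c_[2*W,np.ones(len(W))];s=np.linalg.lstsq(A,(W**2).sum(1),rcond=None)[0]
    print(name,i,topx((x,y)).round(2),"c",s[:2].round(4),"dia",2*np.sqrt(s[2]+s[:2]@s[:2]).round(4))
lt=(sat<60)&(val>110)
circ("jar",lt,(275,221),.115);circ("tin",lt,(266,194),.028)
circ("cap",val<62,(294,187),.125)
b=hsv[...,0]
print("mat px",hsv[int(259.5*8),int(167.5*8)],hsv[int(259.5*8),int(190*8)], 'board',hsv[250*8,385*8],hsv[250*8,440*8])
i,ct=comp(lt,(240,207));rc=cv2.minAreaRect(ct);box=cv2.boxPoints(rc);W=ray("top",topx(box),.108)[:,:2]
print("can",W.round(4),W.mean(0).round(4),[np.linalg.norm(W[k]-W[k-1]).round(4) for k in range(4)],np.degrees(np.arctan2(*(W-np.roll(W,1,0)).T[::-1])).round(1))
circ("cancap",val<75,(241,196),.118)
# caddy: corners from crop
c=np.array([(57,195),(552,60),(660,420),(148,562)]);c=(c+.5)/6-.5+[210,155];W=ray("top",c,.022)[:,:2]
print("caddy",W.round(4),W.mean(0).round(4),[np.linalg.norm(W[k]-W[k-1]).round(3) for k in range(4)],np.degrees(np.arctan2(*(W-np.roll(W,1,0)).T[::-1])).round(1))
cv2.imwrite("pics/boardmat.png",np.hstack([cv2.resize(p[190:310,345:425],None,fx=4,fy=4),cv2.resize(p[225:295,130:205],None,fx=5,fy=480/70)]))
```

```text
jar 7 [274.35 220.65] c [0.5287 0.008 ] dia 0.0636
tin 4 [265.71 196.34] c [0.5947 0.0283] dia 0.0578
cap 4 [293.41 186.59] c [ 0.612  -0.0373] dia 0.028
mat px [ 14 119 178] [ 14 139 147] board [ 19  95 191] [ 13 137 143]
can [[0.5502 0.1206]
 [0.6091 0.1102]
 [0.6013 0.0672]
 [0.5425 0.0778]] [0.5758 0.0939] [np.float64(0.0435), np.float64(0.0598), np.float64(0.0437), np.float64(0.0598)] [  79.7  -10.1 -100.3  169.8]
cancap 8 [240.66 195.76] c [0.5888 0.0916] dia 0.0158
caddy [[ 0.6182  0.1529]
 [ 0.6808 -0.0686]
 [ 0.52   -0.1167]
 [ 0.4552  0.1103]] [0.5686 0.0195] [np.float64(0.168), np.float64(0.23), np.float64(0.168), np.float64(0.236)] [  14.6  -74.2 -163.3  105.9]
```

View pics/boardmat.png

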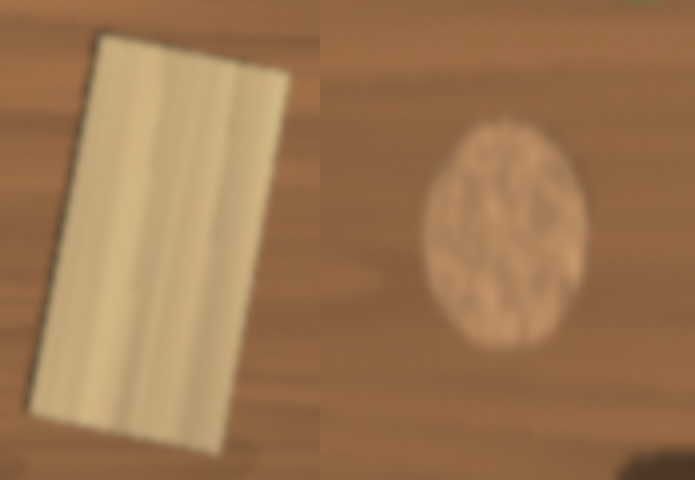

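Run:
```python
from h import *
S=8
def topx(q): return (np.asarray(q,float)+.5)/S-.5
def fit(n,ct,z):
    h=cv2.convexHull(ct);W=ray(n,topx(h[:,0]),z)[:,:2]
    A=np.c_[2*W,np.ones(len(W))];s=np.linalg.lstsq(A,(W**2).sum(1),rcond=None)[0]
    return s[:2].round(4),(2*np.sqrt(s[2]+s[:2]@s[:2])).round(4)
for n,mu,bu,tin,jar in(("top",(167,259),(385,250),(266,194),(275,221)),("scene",(276,139),(115,232),(244,199),(221,166))):
    p=np.load(n+"0.npz")['p'];big=cv2.resize(p,None,fx=S,fy=S,interpolation=cv2.INTER_CUBIC)
    lab=cv2.cvtColor(cv2.GaussianBlur(big,(0,0),5),cv2.COLOR_BGR2LAB).astype(int)
    hsv=cv2.cvtColor(big,cv2.COLOR_BGR2HSV)
    for nm,uv,z in(("mat",mu,.004),("board",bu,.012)):
        w=60 if nm=="mat" else 120
        u,v=[int((k+.5)*S) for k in uv]
        r0=lab[v-20:v+20,u-20:u+20].reshape(-1,3).mean(0)
        y0=max(0,v-w*S//2);x0=max(0,u-w*S//2)
        L=hsv[y0:v+w*S//2,x0:u+w*S//2,2]
        t,m=cv2.threshold(cv2.GaussianBlur(L,(0,0),8),0,255,cv2.THRESH_OTSU)
        m=cv2.morphologyEx(m,cv2.MORPH_OPEN,np.ones((25,25)))
        c=max((c for c in cv2.findContours(m,0,1)[0] if cv2.pointPolygonTest(c,(float(u-x0),float(v-y0)),False)>=0),key=cv2.contourArea,default=None)
        if c is None: print(n,nm,"none");continue
        c=c+[x0,y0]
        if nm=="mat": print(n,nm,fit(n,c,z))
        else:
            W=ray(n,topx(c[:,0]),z)[:,:2];rc=cv2.minAreaRect((W*1000).astype(np.float32));print(n,nm,rc,cv2.boxPoints(rc).round(0).tolist())
    lt=((hsv[...,1]<60)&(hsv[...,2]>110)).astype(np.uint8)
    if n=="scene":
        cv2.imwrite("pics/lt.png",cv2.resize(big[145*S:245*S,180*S:290*S],None,fx=.6,fy=.6))
# scene crop-based: jar lid ellipse extremes & cap & tin
def sc(q): return (np.array(q,float)+.5)/6-.5+[180,145]
print("tin",ray("scene",sc([(370,312)]),.028), "L/R",ray("scene",sc([(312,312),(430,316)]),.028))
print("jar",ray("scene",sc([(238,130)]),.115),"cap",ray("scene",sc([(253,268)]),.125))
print("can",ray("scene",sc([(391,95),(463,66),(517,130),(443,163)]),.108).round(4), ray("scene",sc([(467,108)]),.118))
print("caddy",ray("scene",sc([(17,385),(340,103),(605,240),(297,575)]),.022).round(4),ray("scene",sc([(17,385),(340,103),(605,240),(297,575)]),.022).mean(0))
```

```text
top mat (array([0.4238, 0.2933]), np.float64(0.0886))
top board ((452.8125, -294.40972900390625), (129.66781616210938, 259.7066955566406), 78.70188903808594) [[313.0, -333.0], [567.0, -383.0], [593.0, -256.0], [338.0, -205.0]]
scene mat (array([0.4512, 0.3165]), np.float64(0.3423))
scene board ((428.5130615234375, -298.2784423828125), (365.8826904296875, 463.912109375), 61.483367919921875) [[137.0, -348.0], [545.0, -570.0], [720.0, -248.0], [312.0, -27.0]]
tin [[0.58877089 0.03591734 0.028     ]] L/R [[0.57186458 0.01459413 0.028     ]
 [0.60824132 0.05646222 0.028     ]]
jar [[0.52837996 0.01165703 0.115     ]] cap [[ 0.61112048 -0.03429547  0.125     ]]
can [[0.5462 0.0834 0.108 ]
 [0.5511 0.1215 0.108 ]
 [0.6006 0.1143 0.108 ]
 [0.5967 0.0752 0.108 ]] [[0.58356788 0.09905199 0.118     ]]
caddy [[ 0.5198 -0.1144  0.022 ]
 [ 0.4572  0.1113  0.022 ]
 [ 0.6175  0.1559  0.022 ]
 [ 0.6857 -0.0727  0.022 ]] [0.57007171 0.02003808 0.022     ]
```

```bash
cat > go.py <<'E'
import sys
from h import *
from scipy.spatial.transform import Rotation as Ro
x,y,z,a=map(float,sys.argv[1:5])   # target TCP, jaw dir angle (world deg)
s=r.sense();R=s['ee_rot'];p=s['tcp_pos']
c,sn=np.cos(np.radians(a)),np.sin(np.radians(a))
T=np.array([[0,c,0],[0,sn,0],[-1,0,0]],float);T[:,2]=np.cross(T[:,0],T[:,1])
print("t",round(s['time_s'],2),"p",p.round(4),"jaw",np.degrees(np.arctan2(R[1,1],R[0,1])).round(2),"w",round(s['gripper_width'],3),"F",s['wrist_force'].round(1))
print("shift cm",(R.T@(np.array([x,y,z])-p)*100).round(2),"turn",(np.degrees(Ro.from_matrix(R.T@T).as_rotvec())/10).round(3), "j",s['joints'].round(0))
E
python3 go.py .6115 -.036 .20 -100
```

```text
t 0.1 p [0.2743 0.561  0.2216] jaw -116.07 w 0.999 F [-0.5 -0.2 -0.5]
shift cm [  2.24  38.8  -56.52] turn [-1.607e+00  1.000e-03 -1.100e-02] j [ 79.  22.   0.  -0. -68. -15.]
```

What could be mistaken for the tin: green tins at top-view (194,214), (285,124) and (271,277), which are the wrong colour, and the jar's grey lid at (273,221), which is at z=0.12. I choose the bare-metal disc at (265,196), z=0.03, between the three containers; the crop confirms it. I start with the bottle.

play_rows:
  plan:
    - [[0, 3.1, -4.5, -0.3, 0, 0], [0, 6.2, -9, -0.6, 0, 0], [0, 9.3, -13.5, -0.9, 0, 0], [0, 12.4, -18, -1.3, 0, 0], [0, 15.5, -22.6, -1.6, 0, 0]]
  hand: 1

```text
time_s: 0.72
tcp_pos: [0.4098, 0.3212, 0.2223]
ee_rot: [[-0.0, -0.172, -0.985], [-0.0, -0.985, 0.172], [-1.0, 0.0, 0.0]]
wrist_force: [1.5, 1.0, -0.9]
gripper_width: 0.999
```

```bash
python3 go.py .6115 -.036 .20 -100
```

```text
t 0.72 p [0.4098 0.3212 0.2223] jaw -99.93 w 0.999 F [ 1.5  1.  -0.9]
shift cm [  2.23  31.7  -26.03] turn [ 0.007  0.002 -0.003] j [ 56.  12. -14.  -0. -64.  24.]
```

play_rows:
  plan:
    - [[0, 4.7, -3.9, 0, 0, 0], [0, 9.4, -7.8, 0, 0, 0], [0, 14.1, -11.7, 0, 0, 0], [0, 18.8, -15.6, 0, 0, 0], [0, 23.5, -19.5, 0, 0, 0]]

```text
time_s: 1.35
tcp_pos: [0.5609, 0.0556, 0.2223]
ee_rot: [[-0.0, -0.175, -0.985], [-0.0, -0.985, 0.175], [-1.0, 0.0, 0.0]]
wrist_force: [1.2, 0.7, -0.9]
gripper_width: 1.004
```

```bash
python3 go.py .6115 -.036 .20 -100
```

```text
t 1.35 p [0.5609 0.0556 0.2223] jaw -100.05 w 1.004 F [ 1.2  0.7 -0.9]
shift cm [ 2.23  8.14 -6.58] turn [-0.005  0.003 -0.001] j [ 22.  16.  -8.  -0. -66.  58.]
```

play_rows:
  plan:
    - [[0, 4, -3.3, 0, 0, 0], [2.2, 8, -6.5, 0, 0, 0], [2.2, 8, -6.5, 0, 0, 0], [2.2, 8, -6.5, 0, 0, 0]]

```text
time_s: 1.85
tcp_pos: [0.6102, -0.0328, 0.2001]
ee_rot: [[-0.001, -0.175, -0.985], [-0.0, -0.985, 0.175], [-1.0, 0.0, 0.001]]
wrist_force: [0.1, -0.1, 0.1]
gripper_width: 0.998
```

```bash
python3 go.py .6115 -.036 .091 -100
python3 - <<'E'
from h import *
for n in("scene","top"):
    p,d=r.capture(n);np.savez(n+"1.npz",p=p,d=d)
    c=p[100:260,180:300] if n=="scene" else p[130:260,200:340]
    cv2.imwrite(f"pics/{n}1.png",cv2.resize(c,None,fx=4,fy=4,interpolation=cv2.INTER_CUBIC) if n=="top" else cv2.resize(c,None,fx=3.7,fy=3.7,interpolation=cv2.INTER_CUBIC))
E
```

```text
t 1.85 p [ 0.6102 -0.0328  0.2001] jaw -100.09 w 0.998 F [ 0.1 -0.1  0.1]
shift cm [10.91  0.29 -0.2 ] turn [-0.009  0.006 -0.002] j [ 12.  22.  -3.  -0. -65.  68.]
```

View pics/scene1.png

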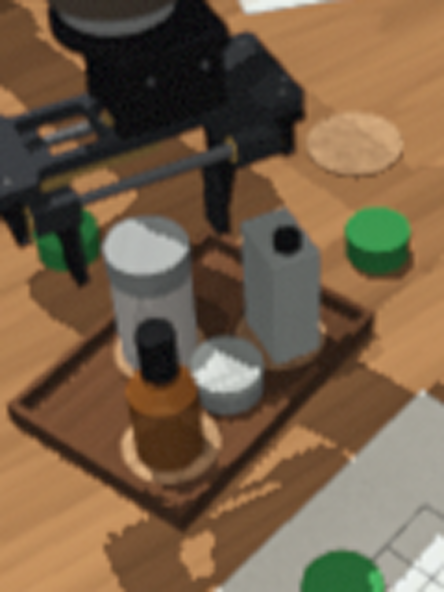

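The crop shows the open fingertips at (80,278) and (222,230), above and to either side of the bottle cap at (157,345). I check that the gripper projects where the calibration says.

Run:
```python
from h import *
s=r.sense();p=s['tcp_pos'];y=s['ee_rot'][:,1]
q=proj("scene",np.array([p,p+y*.051,p-y*.051]));print(((q-[180,100])*3.7).round(0))
```

```text
[[146. 246.]
 [ 71. 273.]
 [219. 220.]]
```

play_rows:
  plan:
    - [[3, 0.3, -0.2, 0, 0, 0], [6, 0.3, -0.2, 0, 0, 0], [9, 0.3, -0.2, 0, 0, 0], [10.9, 0.3, -0.2, 0, 0, 0], [10.9, 0.3, -0.2, 0, 0, 0]]

```text
time_s: 2.58
tcp_pos: [0.6109, -0.0348, 0.0908]
ee_rot: [[-0.002, -0.173, -0.985], [-0.0, -0.985, 0.173], [-1.0, 0.001, 0.002]]
wrist_force: [-0.5, -0.3, -0.1]
gripper_width: 1.002
```

play_rows:
  plan:
    - [[0, 0, 0, 0, 0, 0], [0, 0, 0, 0, 0, 0], [0, 0, 0, 0, 0, 0], [0, 0, 0, 0, 0, 0], [0, 0, 0, 0, 0, 0]]
  hand: 0.2

```text
time_s: 3.2
tcp_pos: [0.6119, -0.036, 0.0917]
ee_rot: [[0.0, -0.175, -0.985], [0.0, -0.985, 0.175], [-1.0, -0.0, -0.0]]
wrist_force: [0.4, -0.6, -0.0]
gripper_width: 0.517
```

play_rows:
  plan:
    - [[0, 0, 0, 0, 0, 0], [0, 0, 0, 0, 0, 0], [0, 0, 0, 0, 0, 0], [0, 0, 0, 0, 0, 0], [0, 0, 0, 0, 0, 0]]
  hand: 0

```text
time_s: 3.82
tcp_pos: [0.6118, -0.036, 0.0914]
ee_rot: [[-0.0, -0.175, -0.985], [-0.0, -0.985, 0.175], [-1.0, 0.0, 0.0]]
wrist_force: [0.6, -1.1, -1.5]
gripper_width: 0.312
```

```bash
python3 go.py .536 -.311 .24 -100
```

```text
t 3.83 p [ 0.6118 -0.036   0.0914] jaw -100.06 w 0.312 F [ 0.6 -1.1 -1.5]
shift cm [-14.86  28.4    2.66] turn [-0.006  0.002 -0.001] j [ 12.  28. -11.  -0. -51.  68.]
```

play_rows:
  plan:
    - [[-1, 0, 0, 0, 0, 0], [-3, 0, 0, 0, 0, 0], [-5.5, 0, 0, 0, 0, 0], [-7.5, 1, 0.1, 0, 0, 0], [-9, 3, 0.3, 0, 0, 0]]

```text
time_s: 4.45
tcp_pos: [0.6038, -0.0649, 0.1829]
ee_rot: [[0.001, -0.173, -0.985], [0.0, -0.985, 0.173], [-1.0, -0.001, -0.001]]
wrist_force: [0.4, 0.3, -2.4]
gripper_width: 0.311
```

```bash
python3 go.py .536 -.311 .18 -100
```

```text
t 4.45 p [ 0.6038 -0.0649  0.1829] jaw -99.98 w 0.311 F [ 0.4  0.3 -2.4]
shift cm [ 0.27 25.41  2.41] turn [ 0.002 -0.006  0.003] j [  9.  22.  -6.  -0. -62.  71.]
```

play_rows:
  plan:
    - [[0, 4, 0.4, 0, 0, 0], [0, 9, 0.9, 0, 0, 0], [0, 14, 1.4, 0, 0, 0], [0, 18, 1.8, 0, 0, 0], [0, 21, 2.1, 0, 0, 0]]

```text
time_s: 5.08
tcp_pos: [0.5447, -0.2703, 0.1815]
ee_rot: [[-0.001, -0.177, -0.984], [0.0, -0.984, 0.177], [-1.0, -0.0, 0.001]]
wrist_force: [-0.1, 0.5, -2.2]
gripper_width: 0.31
```

play_rows:
  plan:
    - [[0, 2, 0.1, 0, 0, 0], [0, 3.5, 0.2, 0, 0, 0], [0, 4.3, 0.3, 0, 0, 0], [0, 4.3, 0.3, 0, 0, 0], [0, 4.3, 0.3, 0, 0, 0]]

```text
time_s: 5.7
tcp_pos: [0.5361, -0.3092, 0.1815]
ee_rot: [[0.0, -0.174, -0.985], [0.0, -0.985, 0.174], [-1.0, -0.0, 0.0]]
wrist_force: [0.7, 0.3, -2.0]
gripper_width: 0.319
```

```bash
python3 go.py .536 -.311 .0985 -100
```

```text
t 5.7 p [ 0.5361 -0.3092  0.1815] jaw -100.01 w 0.319 F [ 0.7  0.3 -2. ]
shift cm [ 8.3   0.18 -0.02] turn [-0.001  0.     0.001] j [-15.  23.  -4.  -0. -63.  95.]
```

play_rows:
  plan:
    - [[2.5, 0.1, 0, 0, 0, 0], [5, 0.1, 0, 0, 0, 0], [7, 0.1, 0, 0, 0, 0], [8, 0.1, 0, 0, 0, 0], [8.2, 0.1, 0, 0, 0, 0]]

```text
time_s: 6.32
tcp_pos: [0.5358, -0.3105, 0.0993]
ee_rot: [[-0.001, -0.174, -0.985], [0.0, -0.985, 0.174], [-1.0, 0.0, 0.001]]
wrist_force: [0.4, 0.2, -2.5]
gripper_width: 0.314
```

play_rows:
  plan:
    - [[0.1, 0, 0, 0, 0, 0], [0.1, 0, 0, 0, 0, 0]]

```text
time_s: 6.58
tcp_pos: [0.5362, -0.311, 0.0994]
ee_rot: [[0.002, -0.174, -0.985], [-0.001, -0.985, 0.174], [-1.0, 0.0, -0.002]]
wrist_force: [-0.2, -0.5, -2.4]
gripper_width: 0.312
```

play_rows:
  plan:
    - [[0.1, 0, 0, 0, 0, 0], [0.1, 0, 0, 0, 0, 0]]

```text
time_s: 6.82
tcp_pos: [0.5357, -0.3109, 0.0978]
ee_rot: [[0.0, -0.175, -0.985], [-0.0, -0.985, 0.175], [-1.0, 0.0, -0.0]]
wrist_force: [-0.0, 0.4, -1.6]
gripper_width: 0.318
```

play_rows:
  plan:
    - [[0.1, 0, 0, 0, 0, 0], [0.1, 0, 0, 0, 0, 0]]

```text
time_s: 7.08
tcp_pos: [0.536, -0.3111, 0.0973]
ee_rot: [[0.001, -0.174, -0.985], [-0.001, -0.985, 0.174], [-1.0, 0.0, -0.001]]
wrist_force: [-0.7, 0.1, 1.3]
gripper_width: 0.314
```

Contact felt at z=0.0973, as expected. I open the gripper.

play_rows:
  plan:
    - [[0, 0, 0, 0, 0, 0], [0, 0, 0, 0, 0, 0], [0, 0, 0, 0, 0, 0], [0, 0, 0, 0, 0, 0], [0, 0, 0, 0, 0, 0]]
  hand: 1

```text
time_s: 7.7
tcp_pos: [0.5357, -0.3108, 0.0965]
ee_rot: [[-0.0, -0.175, -0.985], [0.0, -0.985, 0.175], [-1.0, -0.0, 0.0]]
wrist_force: [-0.2, 0.8, -0.5]
gripper_width: 0.799
```

play_rows:
  plan:
    - [[-3, 0, 0, 0, 0, 0], [-6, 0, 0, 0, 0, 0], [-10, 0, 0, 0, 0, 0], [-12, -2, 0, 0, 0, 0], [-12, -5, 0, 0, 0, 0]]

```text
time_s: 8.32
tcp_pos: [0.5454, -0.262, 0.219]
ee_rot: [[0.005, -0.176, -0.984], [-0.001, -0.984, 0.176], [-1.0, 0.001, -0.005]]
wrist_force: [0.1, -0.2, -0.7]
gripper_width: 1.001
```

```bash
python3 go.py .5285 .0095 .21 -100
```

```text
t 8.32 p [ 0.5454 -0.262   0.219 ] jaw -100.14 w 1.001 F [ 0.1 -0.2 -0.7]
shift cm [  0.85 -26.43   6.45] turn [-0.014 -0.028 -0.003] j [-10.  20.  -3.   0. -67.  90.]
```

play_rows:
  plan:
    - [[0, -6, 1.5, 0, 0, 0], [0, -12, 3, 0, 0, 0], [0, -18, 4.5, 0, 0, 0], [0, -23, 5.6, 0, 0, 0], [0.8, -26.4, 6.4, 0, 0, 0]]

```text
time_s: 8.95
tcp_pos: [0.5277, 0.0118, 0.2094]
ee_rot: [[0.002, -0.173, -0.985], [0.001, -0.985, 0.173], [-1.0, -0.001, -0.002]]
wrist_force: [1.2, 0.5, 0.5]
gripper_width: 1.001
```

play_rows:
  plan:
    - [[0, 0, 0, 0, 0, 0], [0, 0, 0, 0, 0, 0]]

```text
time_s: 9.2
tcp_pos: [0.5276, 0.0093, 0.2087]
ee_rot: [[0.0, -0.174, -0.985], [-0.0, -0.985, 0.174], [-1.0, 0.0, -0.0]]
wrist_force: [0.2, 0.4, 0.2]
gripper_width: 0.998
```

```bash
python3 go.py .5285 .0095 .085 -100
python3 - <<'E'
from h import *
p,d=r.capture("scene");cv2.imwrite("pics/scene2.png",p[60:320,60:330].repeat(2,0).repeat(2,1))
E
```

```text
t 9.2 p [0.5276 0.0093 0.2087] jaw -100.04 w 0.998 F [0.2 0.4 0.2]
shift cm [12.37 -0.04 -0.08] turn [-0.004 -0.001 -0.001] j [ 19.  13. -14.   0. -62.  61.]
```

View pics/scene2.png

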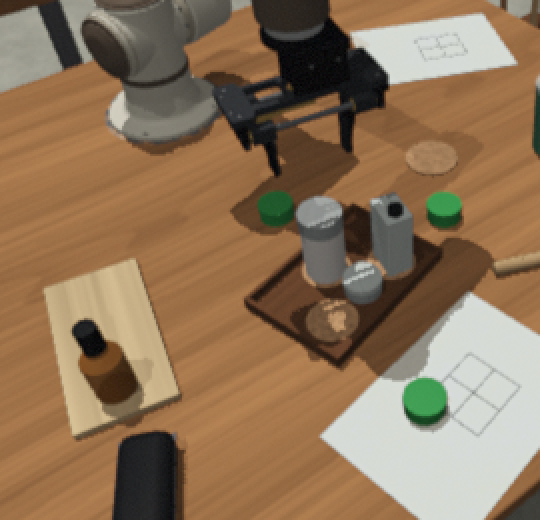

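The bottle stands upright on the board at crop (105,370), and its pad at (333,318) is empty. The gripper is above the jar. Next I descend on the jar.

play_rows:
  plan:
    - [[3, 0, 0, 0, 0, 0], [6.5, 0, 0, 0, 0, 0], [10, 0, 0, 0, 0, 0], [12.4, 0, -0.1, 0, 0, 0], [12.4, 0, -0.1, 0, 0, 0]]

```text
time_s: 9.88
tcp_pos: [0.5274, 0.0078, 0.083]
ee_rot: [[-0.004, -0.177, -0.984], [-0.001, -0.984, 0.177], [-1.0, 0.002, 0.004]]
wrist_force: [0.0, 0.1, 0.2]
gripper_width: 0.999
```

play_rows:
  plan:
    - [[0, 0, 0, 0, 0, 0], [0, 0, 0, 0, 0, 0], [0, 0, 0, 0, 0, 0], [0, 0, 0, 0, 0, 0], [0, 0, 0, 0, 0, 0]]
  hand: 0

```text
time_s: 10.5
tcp_pos: [0.529, 0.0093, 0.0853]
ee_rot: [[0.001, -0.174, -0.985], [-0.0, -0.985, 0.174], [-1.0, -0.0, -0.001]]
wrist_force: [0.0, -1.0, 3.8]
gripper_width: 0.704
```

play_rows:
  plan:
    - [[0, 0, 0, 0, 0, 0], [0, 0, 0, 0, 0, 0]]

```text
time_s: 10.75
tcp_pos: [0.529, 0.0093, 0.0854]
ee_rot: [[0.001, -0.174, -0.985], [-0.0, -0.985, 0.174], [-1.0, -0.0, -0.001]]
wrist_force: [-0.7, -0.5, 4.4]
gripper_width: 0.697
```

```bash
python3 go.py .370 -.277 .205 -100
```

```text
t 10.75 p [0.529  0.0093 0.0854] jaw -100.03 w 0.697 F [-0.7 -0.5  4.4]
shift cm [-11.98  30.96  10.66] turn [-0.003 -0.007  0.   ] j [ 19.  21. -23.   0. -45.  61.]
```

play_rows:
  plan:
    - [[-1, 0, 0, 0, 0, 0], [-3, 0, 0, 0, 0, 0], [-5.5, 0, 0, 0, 0, 0], [-8, 1, 0.3, 0, 0, 0], [-10, 3, 1, 0, 0, 0]]

```text
time_s: 11.38
tcp_pos: [0.5131, -0.0181, 0.1849]
ee_rot: [[-0.001, -0.174, -0.985], [0.001, -0.985, 0.174], [-1.0, -0.001, 0.001]]
wrist_force: [-0.4, 0.3, -3.2]
gripper_width: 0.7
```

```bash
python3 go.py .370 -.277 .19 -100
```

```text
t 11.38 p [ 0.5131 -0.0181  0.1849] jaw -100.01 w 0.7 F [-0.4  0.3 -3.2]
shift cm [-0.51 27.98  9.59] turn [-0.001  0.004  0.003] j [ 16.  13. -18.  -0. -59.  64.]
```

play_rows:
  plan:
    - [[0, 4, 1.4, 0, 0, 0], [0, 9, 3.1, 0, 0, 0], [0, 14, 4.8, 0, 0, 0], [0, 19, 6.5, 0, 0, 0], [0, 23, 7.9, 0, 0, 0]]

```text
time_s: 12.0
tcp_pos: [0.3936, -0.232, 0.1841]
ee_rot: [[-0.001, -0.176, -0.984], [0.001, -0.984, 0.176], [-1.0, -0.001, 0.001]]
wrist_force: [0.5, 0.7, -2.5]
gripper_width: 0.699
```

play_rows:
  plan:
    - [[0, 2.5, 0.8, 0, 0, 0], [0, 4, 1.4, 0, 0, 0], [0, 5, 1.7, 0, 0, 0], [0, 5, 1.7, 0, 0, 0], [0, 5, 1.7, 0, 0, 0]]

```text
time_s: 12.62
tcp_pos: [0.3704, -0.2769, 0.1845]
ee_rot: [[0.0, -0.174, -0.985], [0.0, -0.985, 0.174], [-1.0, -0.0, -0.0]]
wrist_force: [-0.4, -0.5, -3.2]
gripper_width: 0.697
```

```bash
python3 go.py .370 -.277 .0922 -100
```

```text
t 12.62 p [ 0.3704 -0.2769  0.1845] jaw -100.02 w 0.697 F [-0.4 -0.5 -3.2]
shift cm [9.23 0.02 0.04] turn [-0.002 -0.     0.001] j [-17.   8. -25.  -0. -57.  97.]
```

play_rows:
  plan:
    - [[2.5, 0, 0, 0, 0, 0], [5.5, 0, 0, 0, 0, 0], [8, 0, 0, 0, 0, 0], [9, 0, 0, 0, 0, 0], [9.1, 0, 0, 0, 0, 0]]

```text
time_s: 13.25
tcp_pos: [0.3703, -0.2772, 0.0935]
ee_rot: [[-0.001, -0.174, -0.985], [0.0, -0.985, 0.174], [-1.0, 0.0, 0.001]]
wrist_force: [-0.0, 0.1, -3.2]
gripper_width: 0.696
```

play_rows:
  plan:
    - [[0.1, 0, 0, 0, 0, 0], [0.1, 0, 0, 0, 0, 0]]

```text
time_s: 13.5
tcp_pos: [0.3706, -0.2776, 0.0933]
ee_rot: [[0.002, -0.174, -0.985], [-0.001, -0.985, 0.174], [-1.0, 0.0, -0.002]]
wrist_force: [-0.1, 0.2, -2.5]
gripper_width: 0.7
```

play_rows:
  plan:
    - [[0.1, 0, 0, 0, 0, 0], [0.1, 0, 0, 0, 0, 0]]

```text
time_s: 13.75
tcp_pos: [0.37, -0.2774, 0.0918]
ee_rot: [[0.0, -0.175, -0.985], [-0.0, -0.985, 0.175], [-1.0, 0.0, -0.0]]
wrist_force: [-0.2, -0.9, -2.7]
gripper_width: 0.703
```

play_rows:
  plan:
    - [[0.1, 0, 0, 0, 0, 0], [0.1, 0, 0, 0, 0, 0]]

```text
time_s: 14.0
tcp_pos: [0.3705, -0.2776, 0.0914]
ee_rot: [[0.001, -0.174, -0.985], [-0.001, -0.985, 0.174], [-1.0, 0.0, -0.001]]
wrist_force: [-1.4, 0.8, 5.2]
gripper_width: 0.7
```

play_rows:
  plan:
    - [[0.05, 0, 0, 0, 0, 0], [0.05, 0, 0, 0, 0, 0]]

```text
time_s: 14.25
tcp_pos: [0.3706, -0.2777, 0.0914]
ee_rot: [[0.001, -0.174, -0.985], [-0.001, -0.985, 0.174], [-1.0, 0.001, -0.002]]
wrist_force: [-2.1, 1.1, 8.5]
gripper_width: 0.702
```

Contact; release. The next target is the can, with the jaw at about -100°, approached high.

play_rows:
  plan:
    - [[0, 0, 0, 0, 0, 0], [0, 0, 0, 0, 0, 0], [0, 0, 0, 0, 0, 0], [0, 0, 0, 0, 0, 0]]
  hand: 1

```text
time_s: 14.75
tcp_pos: [0.37, -0.2774, 0.0899]
ee_rot: [[-0.0, -0.175, -0.985], [0.0, -0.985, 0.175], [-1.0, -0.0, 0.0]]
wrist_force: [-0.3, 0.7, 0.3]
gripper_width: 0.989
```

play_rows:
  plan:
    - [[-3, 0, 0, 0, 0, 0], [-6, 0, 0, 0, 0, 0], [-10, 0, 0, 0, 0, 0], [-12, 0, 0, 0, 0, 0], [-12, -4, -1, 0, 0, 0]]

```text
time_s: 15.38
tcp_pos: [0.3877, -0.2408, 0.2118]
ee_rot: [[0.004, -0.178, -0.984], [-0.001, -0.984, 0.178], [-1.0, 0.001, -0.004]]
wrist_force: [0.3, -1.0, -0.3]
gripper_width: 1.001
```

```bash
python3 go.py .575 .096 .21 -100
```

```text
t 15.38 p [ 0.3877 -0.2408  0.2118] jaw -100.28 w 1.001 F [ 0.3 -1.  -0.3]
shift cm [  0.21 -36.48 -12.42] turn [-0.028 -0.025 -0.004] j [-11.   6. -23.   0. -61.  91.]
```

play_rows:
  plan:
    - [[0, -5.5, -2, 0, 0, 0], [0, -11, -4, 0, 0, 0], [0, -16.5, -6, 0, 0, 0], [0, -22, -8, 0, 0, 0], [0, -27, -9.5, 0, 0, 0]]

```text
time_s: 16.0
tcp_pos: [0.5283, 0.0115, 0.2099]
ee_rot: [[0.0, -0.174, -0.985], [-0.0, -0.985, 0.174], [-1.0, 0.0, -0.0]]
wrist_force: [-0.6, -1.1, 0.2]
gripper_width: 0.999
```

play_rows:
  plan:
    - [[0, -5, -1.5, 0, 0, 0], [0, -9, -2.9, 0, 0, 0], [0, -9.5, -2.9, 0, 0, 0], [0, -9.5, -2.9, 0, 0, 0]]

```text
time_s: 16.5
tcp_pos: [0.5722, 0.0979, 0.2095]
ee_rot: [[-0.001, -0.174, -0.985], [-0.0, -0.985, 0.174], [-1.0, 0.001, 0.001]]
wrist_force: [0.1, -0.2, 0.1]
gripper_width: 1.0
```

```bash
python3 go.py .575 .096 .066 -100;python3 - <<'E'
from h import *
p,d=r.capture("scene");cv2.imwrite("pics/scene3.png",p[60:320,60:330].repeat(2,0).repeat(2,1))
E
```

```text
t 16.5 p [0.5722 0.0979 0.2095] jaw -100.03 w 1.0 F [ 0.1 -0.2  0.1]
shift cm [14.35  0.13 -0.33] turn [-0.003  0.007 -0.004] j [ 26.  18.  -7.  -0. -65.  54.]
```

View pics/scene3.png

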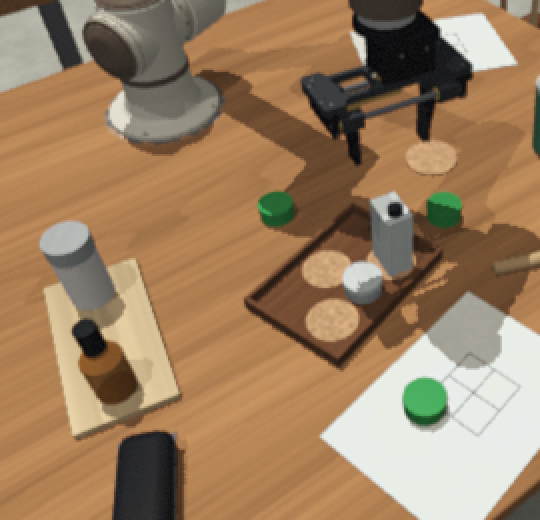

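The jar and bottle stand upright on the board at (80,265) and (105,370), with a gap for the can between them. I descend on the can.

play_rows:
  plan:
    - [[3, 0.1, -0.3, 0, 0, 0], [7, 0.1, -0.3, 0, 0, 0], [11, 0.1, -0.3, 0, 0, 0], [14, 0.1, -0.3, 0, 0, 0], [14.4, 0.1, -0.3, 0, 0, 0]]

```text
time_s: 17.18
tcp_pos: [0.5736, 0.0946, 0.0644]
ee_rot: [[-0.004, -0.176, -0.984], [-0.002, -0.984, 0.176], [-1.0, 0.003, 0.004]]
wrist_force: [-0.7, 1.5, 0.5]
gripper_width: 0.998
```

play_rows:
  plan:
    - [[0, 0, 0, 0, 0, 0], [0, 0, 0, 0, 0, 0], [0, 0, 0, 0, 0, 0], [0, 0, 0, 0, 0, 0], [0, 0, 0, 0, 0, 0]]
  hand: 0

```text
time_s: 17.8
tcp_pos: [0.5755, 0.0966, 0.0663]
ee_rot: [[0.0, -0.175, -0.985], [0.0, -0.985, 0.175], [-1.0, -0.0, -0.0]]
wrist_force: [-0.4, -0.2, -0.3]
gripper_width: 0.521
```

play_rows:
  plan:
    - [[0, 0, 0, 0, 0, 0], [0, 0, 0, 0, 0, 0], [0, 0, 0, 0, 0, 0]]

```text
time_s: 18.18
tcp_pos: [0.5753, 0.0963, 0.0662]
ee_rot: [[-0.0, -0.175, -0.985], [-0.0, -0.985, 0.175], [-1.0, 0.0, 0.0]]
wrist_force: [-0.9, -1.4, 2.5]
gripper_width: 0.461
```

```bash
python3 go.py .453 -.294 .175 -100
```

```text
t 18.18 p [0.5753 0.0963 0.0662] jaw -100.05 w 0.461 F [-0.9 -1.4  2.5]
shift cm [-10.86  40.57   5.23] turn [-0.005  0.001 -0.002] j [ 25.  27. -17.   0. -46.  55.]
```

play_rows:
  plan:
    - [[-1, 0, 0, 0, 0, 0], [-3, 0, 0, 0, 0, 0], [-5.5, 0, 0, 0, 0, 0], [-8, 0.5, 0, 0, 0, 0], [-10.5, 3, 0.4, 0, 0, 0]]

```text
time_s: 18.8
tcp_pos: [0.5663, 0.0684, 0.1714]
ee_rot: [[-0.0, -0.173, -0.985], [0.001, -0.985, 0.173], [-1.0, -0.0, 0.0]]
wrist_force: [0.3, -0.4, -2.9]
gripper_width: 0.46
```

play_rows:
  plan:
    - [[0, 5, 0.6, 0, 0, 0], [0, 10, 1.3, 0, 0, 0], [0, 15, 1.9, 0, 0, 0], [0, 20, 2.5, 0, 0, 0], [0, 25, 3.2, 0, 0, 0]]

```text
time_s: 19.42
tcp_pos: [0.4903, -0.1741, 0.1709]
ee_rot: [[0.0, -0.175, -0.985], [0.001, -0.985, 0.175], [-1.0, -0.001, -0.0]]
wrist_force: [1.1, 0.2, -3.3]
gripper_width: 0.46
```

```bash
python3 go.py .453 -.294 .172 -100
```

```text
t 19.43 p [ 0.4903 -0.1741  0.1709] jaw -100.05 w 0.46 F [ 1.1  0.2 -3.3]
shift cm [-0.11 12.46  1.58] turn [-0.005 -0.     0.003] j [ -2.  15. -19.  -0. -57.  82.]
```

play_rows:
  plan:
    - [[0, 4, 0.5, 0, 0, 0], [0, 7.5, 0.9, 0, 0, 0], [0, 10.5, 1.3, 0, 0, 0], [0, 12.3, 1.6, 0, 0, 0], [0, 12.3, 1.6, 0, 0, 0]]

```text
time_s: 20.05
tcp_pos: [0.4534, -0.2918, 0.1707]
ee_rot: [[-0.0, -0.176, -0.984], [0.001, -0.984, 0.176], [-1.0, -0.0, 0.0]]
wrist_force: [0.7, 0.0, -3.5]
gripper_width: 0.459
```

play_rows:
  plan:
    - [[0, 0, 0, 0, 0, 0], [0, 0, 0, 0, 0, 0]]

```text
time_s: 20.3
tcp_pos: [0.4542, -0.2905, 0.1711]
ee_rot: [[0.0, -0.173, -0.985], [0.0, -0.985, 0.173], [-1.0, -0.0, -0.0]]
wrist_force: [0.3, -0.1, -3.4]
gripper_width: 0.462
```

```bash
python3 go.py .453 -.294 .0732 -100
```

```text
t 20.3 p [ 0.4542 -0.2905  0.1711] jaw -99.98 w 0.462 F [ 0.3 -0.1 -3.4]
shift cm [9.79 0.37 0.06] turn [ 0.002 -0.001  0.001] j [-15.  16. -16.  -0. -58.  95.]
```

play_rows:
  plan:
    - [[2.5, 0.2, 0, 0, 0, 0], [5.5, 0.2, 0, 0, 0, 0], [8, 0.2, 0, 0, 0, 0], [9.5, 0.2, 0, 0, 0, 0], [9.7, 0.2, 0, 0, 0, 0]]

```text
time_s: 20.92
tcp_pos: [0.4533, -0.2928, 0.0733]
ee_rot: [[-0.002, -0.174, -0.985], [0.0, -0.985, 0.174], [-1.0, -0.0, 0.002]]
wrist_force: [1.0, 0.3, -2.5]
gripper_width: 0.457
```

play_rows:
  plan:
    - [[0.1, 0, 0, 0, 0, 0], [0.1, 0, 0, 0, 0, 0]]

```text
time_s: 21.18
tcp_pos: [0.4542, -0.2934, 0.074]
ee_rot: [[0.002, -0.174, -0.985], [-0.001, -0.985, 0.174], [-1.0, 0.0, -0.002]]
wrist_force: [-0.3, 0.2, -2.9]
gripper_width: 0.458
```

play_rows:
  plan:
    - [[0.1, 0, 0, 0, 0, 0], [0.1, 0, 0, 0, 0, 0]]

```text
time_s: 21.42
tcp_pos: [0.4536, -0.2933, 0.0723]
ee_rot: [[0.001, -0.175, -0.985], [-0.0, -0.985, 0.175], [-1.0, 0.0, -0.001]]
wrist_force: [-0.2, 0.7, -3.5]
gripper_width: 0.458
```

play_rows:
  plan:
    - [[0.1, 0, 0, 0, 0, 0], [0.1, 0, 0, 0, 0, 0]]

```text
time_s: 21.68
tcp_pos: [0.4537, -0.2934, 0.0722]
ee_rot: [[0.0, -0.174, -0.985], [-0.0, -0.985, 0.174], [-1.0, 0.0, -0.001]]
wrist_force: [-2.0, 1.8, 5.9]
gripper_width: 0.461
```

play_rows:
  plan:
    - [[0.05, 0, 0, 0, 0, 0], [0.05, 0, 0, 0, 0, 0]]

```text
time_s: 21.92
tcp_pos: [0.4537, -0.2933, 0.0722]
ee_rot: [[0.001, -0.174, -0.985], [-0.001, -0.985, 0.174], [-1.0, 0.0, -0.001]]
wrist_force: [-2.3, 1.7, 8.5]
gripper_width: 0.458
```

play_rows:
  plan:
    - [[0, 0, 0, 0, 0, 0], [0, 0, 0, 0, 0, 0], [0, 0, 0, 0, 0, 0], [0, 0, 0, 0, 0, 0], [0, 0, 0, 0, 0, 0]]
  hand: 1

```text
time_s: 22.55
tcp_pos: [0.4535, -0.2932, 0.0704]
ee_rot: [[-0.0, -0.175, -0.985], [0.0, -0.985, 0.175], [-1.0, 0.0, 0.0]]
wrist_force: [1.0, -1.0, 0.1]
gripper_width: 0.933
```

play_rows:
  plan:
    - [[-3, 0, 0, 0, 0, 0], [-6, 0, 0, 0, 0, 0], [-10, 0, 0, 0, 0, 0], [-13, 0, 0, 0, 0, 0], [-13, -4, -1, 0, 0, 0]]

```text
time_s: 23.18
tcp_pos: [0.4716, -0.257, 0.2035]
ee_rot: [[0.006, -0.178, -0.984], [-0.002, -0.984, 0.178], [-1.0, 0.001, -0.006]]
wrist_force: [0.9, 0.6, -0.7]
gripper_width: 1.001
```

```bash
python3 go.py .594 .030 .15 -100
python3 - <<'E'
from h import *
S=8
for n,y0,y1,x0,x1,sd in (("top",150,255,205,335,(263,197)),("scene",145,245,180,290,(242,201))):
    p,d=r.capture(n);np.savez(n+"4.npz",p=p,d=d)
    cv2.imwrite(f"pics/{n}4.png",cv2.resize(p[y0:y1,x0:x1],None,fx=6,fy=5.5 if 0 else 6,interpolation=cv2.INTER_CUBIC)[:600])
cv2.imwrite("pics/full4.png",p)
E
```

```text
t 23.18 p [ 0.4716 -0.257   0.2035] jaw -100.25 w 1.001 F [ 0.9  0.6 -0.7]
shift cm [  5.37 -30.43  -6.9 ] turn [-0.025 -0.037 -0.006] j [-11.  14. -14.   0. -62.  91.]
```

View pics/top4.png

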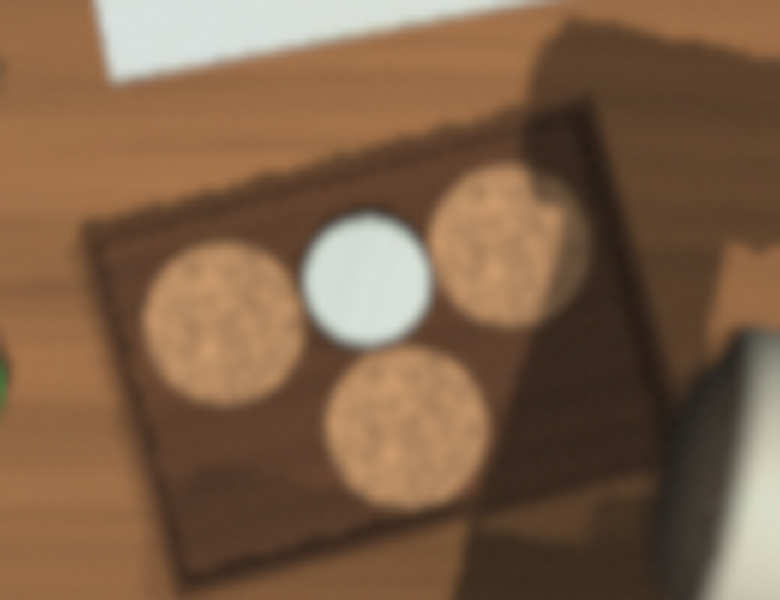

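View pics/scene4.png

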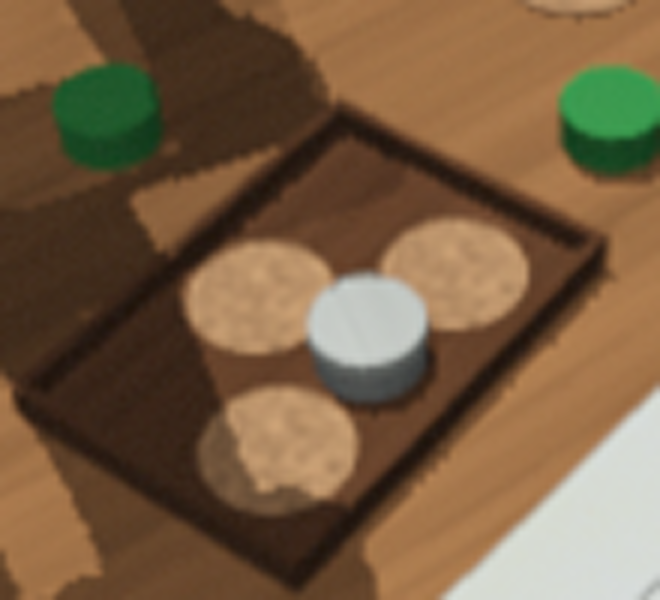

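View pics/full4.png

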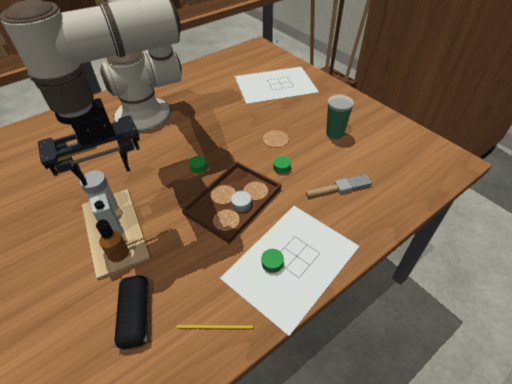

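All three stand on the board, at full-view (97,190), (103,215) and (113,243). The tin is alone, at top crop (367,280) and scene crop (368,322). The pads are now visible, so I can check the spots and the calibration.

Run:
```python
from h import *
t=lambda q:(np.array(q,float)+.5)/6-.5+[205,150]
s=lambda q:(np.array(q,float)+.5)/6-.5+[180,145]
print("top pads",ray("top",t([(407,428),(508,246),(222,324)]),.006).round(4)[:,:2].tolist())
print("scene pads",ray("scene",s([(260,296),(279,450),(455,273)]),.006).round(4)[:,:2].tolist())
print("tin",ray("top",t([(367,280)]),.034),ray("scene",s([(368,320)]),.034))
p=np.load("scene4.npz")['p'];cv2.imwrite("pics/mat4.png",cv2.resize(p[120:160,250:300],None,fx=10,fy=10,interpolation=cv2.INTER_CUBIC))
```

```text
top pads [[0.5288, 0.0085], [0.6116, -0.0368], [0.5751, 0.0925]]
scene pads [[0.5307, 0.0106], [0.6146, -0.0352], [0.5776, 0.0941]]
tin [[0.59376414 0.02770818 0.034     ]] [[0.5966763  0.02942842 0.034     ]]
```

View pics/mat4.png

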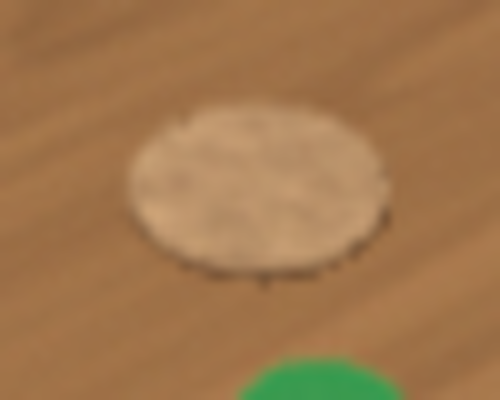

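play_rows:
  plan:
    - [[0, -6, -1.4, 0, 0, 0], [0, -12, -2.8, 0, 0, 0], [0, -18, -4.2, 0, 0, 0], [1, -24, -5.6, 0, 0, 0], [3, -28, -6.5, 0, 0, 0]]

```text
time_s: 23.9
tcp_pos: [0.5846, 0.011, 0.1707]
ee_rot: [[0.002, -0.173, -0.985], [0.0, -0.985, 0.173], [-1.0, -0.001, -0.002]]
wrist_force: [0.7, 0.1, 0.2]
gripper_width: 1.0
```

play_rows:
  plan:
    - [[1, -2, -0.4, 0, 0, 0], [2, -2.2, -0.4, 0, 0, 0], [2, -2.2, -0.4, 0, 0, 0]]

```text
time_s: 24.28
tcp_pos: [0.5901, 0.0286, 0.1497]
ee_rot: [[-0.002, -0.176, -0.984], [-0.001, -0.984, 0.176], [-1.0, 0.001, 0.002]]
wrist_force: [-0.7, -0.9, 1.2]
gripper_width: 0.997
```

```bash
python3 go.py .595 .0285 .011 -100; python3 -c "
from h import *
print(ray('scene',[(275.35,138.25)],.004))
p,d=r.capture('scene');cv2.imwrite('pics/s5.png',cv2.resize(p[100:250,160:310],None,fx=4,fy=4,interpolation=cv2.INTER_CUBIC))"
```

```text
t 24.27 p [0.5901 0.0286 0.1497] jaw -100.12 w 0.997 F [-0.7 -0.9  1.2]
shift cm [13.87 -0.1  -0.52] turn [-0.012  0.012 -0.006] j [ 18.  22. -10.  -0. -58.  61.]
[[0.42782888 0.2942992  0.004     ]]
```

View pics/s5.png

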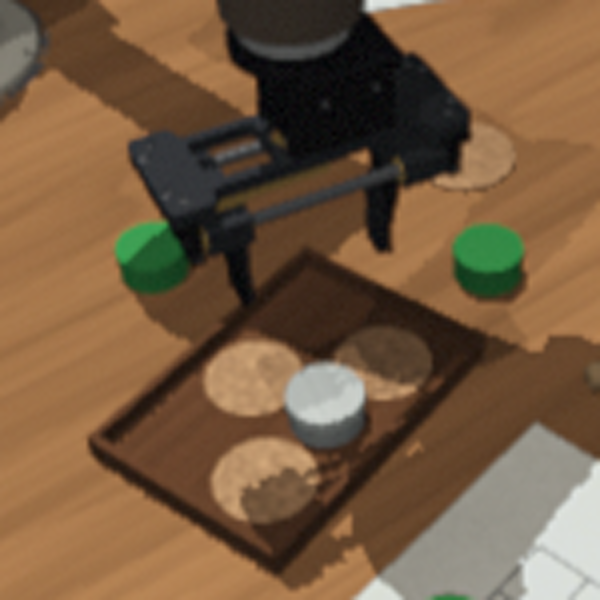

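The gripper is above the tin at (325,400), with its fingertips at (243,300) and (378,245).

play_rows:
  plan:
    - [[3, 0, -0.4, 0, 0, 0], [7, 0, -0.4, 0, 0, 0], [10, 0, -0.4, 0, 0, 0], [12, 0, -0.4, 0, 0, 0], [12, 0, -0.4, 0, 0, 0]]

```text
time_s: 24.95
tcp_pos: [0.594, 0.0275, 0.0299]
ee_rot: [[-0.002, -0.176, -0.984], [-0.001, -0.984, 0.176], [-1.0, 0.001, 0.002]]
wrist_force: [-0.2, 0.2, 0.6]
gripper_width: 0.997
```

play_rows:
  plan:
    - [[0, 0, 0, 0, 0, 0], [0, 0, 0, 0, 0, 0]]

```text
time_s: 25.2
tcp_pos: [0.5959, 0.029, 0.0321]
ee_rot: [[0.003, -0.175, -0.985], [0.001, -0.985, 0.175], [-1.0, -0.001, -0.003]]
wrist_force: [-0.4, 0.8, 0.0]
gripper_width: 0.998
```

```bash
python3 go.py .595 .0285 .011 -100
```

```text
t 25.2 p [0.5959 0.029  0.0321] jaw -100.07 w 0.998 F [-0.4  0.8  0. ]
shift cm [2.11 0.06 0.09] turn [-0.007 -0.015  0.007] j [ 18.  30. -17.   0. -43.  62.]
```

play_rows:
  plan:
    - [[1, 0, 0, 0, 0, 0], [1.8, 0, 0, 0, 0, 0], [2, 0, 0, 0, 0, 0], [2, 0, 0, 0, 0, 0], [2, 0, 0, 0, 0, 0]]

```text
time_s: 25.82
tcp_pos: [0.5952, 0.0291, 0.0107]
ee_rot: [[0.0, -0.174, -0.985], [0.0, -0.985, 0.174], [-1.0, -0.0, -0.0]]
wrist_force: [-0.0, -0.7, 0.1]
gripper_width: 0.999
```

play_rows:
  plan:
    - [[0, 0, 0, 0, 0, 0], [0, 0, 0, 0, 0, 0], [0, 0, 0, 0, 0, 0], [0, 0, 0, 0, 0, 0], [0, 0, 0, 0, 0, 0]]
  hand: 0

```text
time_s: 26.45
tcp_pos: [0.5949, 0.029, 0.0106]
ee_rot: [[-0.0, -0.175, -0.985], [-0.0, -0.985, 0.175], [-1.0, 0.0, 0.0]]
wrist_force: [0.0, 0.4, 0.7]
gripper_width: 0.629
```

play_rows:
  plan:
    - [[0, 0, 0, 0, 0, 0], [0, 0, 0, 0, 0, 0]]

```text
time_s: 26.7
tcp_pos: [0.5949, 0.029, 0.0106]
ee_rot: [[-0.0, -0.175, -0.985], [-0.0, -0.985, 0.175], [-1.0, 0.0, 0.0]]
wrist_force: [-0.1, -0.9, 1.0]
gripper_width: 0.626
```

```bash
python3 go.py .4255 .294 .08 -100
```

```text
t 26.7 p [0.5949 0.029  0.0106] jaw -100.06 w 0.626 F [-0.1 -0.9  1. ]
shift cm [ -6.94 -23.14  21.31] turn [-0.006  0.001 -0.001] j [ 18.  32. -17.   0. -40.  62.]
```

play_rows:
  plan:
    - [[-1, 0, 0, 0, 0, 0], [-3, 0, 0, 0, 0, 0], [-6, 0, 0, 0, 0, 0], [-9, -2, 1.8, 0, 0, 0], [-11, -5, 4.6, 0, 0, 0]]

```text
time_s: 27.32
tcp_pos: [0.559, 0.0866, 0.1225]
ee_rot: [[0.003, -0.176, -0.984], [0.001, -0.984, 0.176], [-1.0, -0.001, -0.002]]
wrist_force: [0.5, 0.7, -1.4]
gripper_width: 0.629
```

play_rows:
  plan:
    - [[0, -3.5, 3.2, 0, 0, 0], [0, -7, 6.4, 0, 0, 0], [0, -10.5, 9.6, 0, 0, 0], [0, -14, 13, 0, 0, 0], [0, -16.5, 15.2, 0, 0, 0]]

```text
time_s: 27.95
tcp_pos: [0.4363, 0.2769, 0.1212]
ee_rot: [[0.001, -0.173, -0.985], [0.001, -0.985, 0.173], [-1.0, -0.001, -0.0]]
wrist_force: [0.7, 0.7, -1.5]
gripper_width: 0.631
```

```bash
python3 go.py .4255 .294 .05 -100
```

```text
t 27.95 p [0.4363 0.2769 0.1212] jaw -99.97 w 0.631 F [ 0.7  0.7 -1.5]
shift cm [ 7.12 -1.49  1.37] turn [ 0.003 -0.002  0.006] j [ 50.  17. -23.  -0. -50.  30.]
```

play_rows:
  plan:
    - [[2, -1.3, 1.2, 0, 0, 0], [4, -1.4, 1.3, 0, 0, 0], [6.5, -1.4, 1.3, 0, 0, 0], [7.5, -1.4, 1.3, 0, 0, 0], [7.5, -1.4, 1.3, 0, 0, 0]]

```text
time_s: 28.58
tcp_pos: [0.4272, 0.2912, 0.0454]
ee_rot: [[-0.0, -0.175, -0.985], [-0.001, -0.985, 0.175], [-1.0, 0.001, 0.0]]
wrist_force: [-0.1, 0.3, -0.6]
gripper_width: 0.629
```

play_rows:
  plan:
    - [[0, 0, 0, 0, 0, 0], [0, 0, 0, 0, 0, 0]]

```text
time_s: 28.82
tcp_pos: [0.4277, 0.2918, 0.0465]
ee_rot: [[0.001, -0.175, -0.985], [0.001, -0.985, 0.175], [-1.0, -0.002, -0.001]]
wrist_force: [0.8, 0.4, -1.5]
gripper_width: 0.63
```

```bash
python3 go.py .4255 .294 .0105 -100
```

```text
t 28.82 p [0.4277 0.2918 0.0465] jaw -100.06 w 0.63 F [ 0.8  0.4 -1.5]
shift cm [ 3.6  -0.17  0.26] turn [-0.006 -0.006  0.01 ] j [ 52.  23. -27.   0. -39.  28.]
```

play_rows:
  plan:
    - [[1.5, -0.2, 0.2, 0, 0, 0], [2.8, -0.2, 0.2, 0, 0, 0], [3.4, -0.2, 0.2, 0, 0, 0], [3.6, -0.2, 0.2, 0, 0, 0], [3.6, -0.2, 0.2, 0, 0, 0]]

```text
time_s: 29.45
tcp_pos: [0.4257, 0.2937, 0.0094]
ee_rot: [[-0.0, -0.175, -0.985], [-0.0, -0.985, 0.175], [-1.0, 0.0, 0.0]]
wrist_force: [-0.4, 0.1, -0.9]
gripper_width: 0.626
```

play_rows:
  plan:
    - [[0.1, 0, 0, 0, 0, 0], [0.1, 0, 0, 0, 0, 0]]

```text
time_s: 29.7
tcp_pos: [0.4257, 0.2938, 0.0088]
ee_rot: [[0.0, -0.175, -0.985], [0.0, -0.985, 0.175], [-1.0, -0.0, -0.0]]
wrist_force: [1.2, -0.0, -0.4]
gripper_width: 0.625
```

```bash
python3 go.py .4255 .294 .0086 -100
```

```text
t 29.7 p [0.4257 0.2938 0.0088] jaw -100.06 w 0.625 F [ 1.2 -0.  -0.4]
shift cm [ 0.02 -0.02  0.02] turn [-0.006 -0.001  0.003] j [ 53.  27. -29.   0. -34.  27.]
```

play_rows:
  plan:
    - [[0.05, 0, 0, 0, 0, 0], [0.05, 0, 0, 0, 0, 0]]

```text
time_s: 29.95
tcp_pos: [0.4257, 0.2938, 0.0086]
ee_rot: [[0.0, -0.174, -0.985], [0.0, -0.985, 0.174], [-1.0, -0.0, -0.0]]
wrist_force: [-1.7, -0.9, 3.4]
gripper_width: 0.63
```

play_rows:
  plan:
    - [[0, 0, 0, 0, 0, 0], [0, 0, 0, 0, 0, 0], [0, 0, 0, 0, 0, 0], [0, 0, 0, 0, 0, 0]]
  hand: 1

```text
time_s: 30.45
tcp_pos: [0.4256, 0.2936, 0.0079]
ee_rot: [[-0.0, -0.175, -0.985], [-0.0, -0.985, 0.175], [-1.0, 0.0, 0.0]]
wrist_force: [0.9, 0.4, -0.0]
gripper_width: 0.964
```

play_rows:
  plan:
    - [[-2, 0, 0, 0, 0, 0], [-5, 0, 0, 0, 0, 0], [-9, 0, 0, 0, 0, 0], [-14, 2, 0, 0, 0, 0], [-18, 7, 0, 0, 0, 0]]

```text
time_s: 31.08
tcp_pos: [0.4143, 0.2267, 0.1891]
ee_rot: [[0.002, -0.172, -0.985], [0.002, -0.985, 0.172], [-1.0, -0.002, -0.002]]
wrist_force: [0.3, -0.5, 0.4]
gripper_width: 1.0
```

play_rows:
  plan:
    - [[0, 6, 0, 0, 0, 0], [0, 12, 0, 0, 0, 0], [0, 18, 0, 0, 0, 0], [0, 24, 0, 0, 0, 0], [0, 30, 0, 0, 0, 0]]

```text
time_s: 31.7
tcp_pos: [0.3605, -0.0711, 0.1874]
ee_rot: [[0.001, -0.174, -0.985], [0.0, -0.985, 0.174], [-1.0, -0.0, -0.001]]
wrist_force: [1.3, 0.1, -1.0]
gripper_width: 1.001
```

```bash
python3 go.py .4537 -.2933 .21 -100
python3 - <<'E'
from h import *
for n,y0,y1,x0,x1 in (("top",225,295,130,205),("scene",110,170,240,310)):
    p,d=r.capture(n);np.savez(n+"6.npz",p=p,d=d)
    cv2.imwrite(f"pics/{n}6.png",cv2.resize(p[y0:y1,x0:x1],None,fx=8,fy=8,interpolation=cv2.INTER_CUBIC))
E
```

```text
t 31.7 p [ 0.3605 -0.0711  0.1874] jaw -100.0 w 1.001 F [ 1.3  0.1 -1. ]
shift cm [ -2.25  20.27 -13.04] turn [ 0.    -0.008  0.003] j [ 15.  -2. -36.   0. -57.  65.]
```

View pics/top6.png

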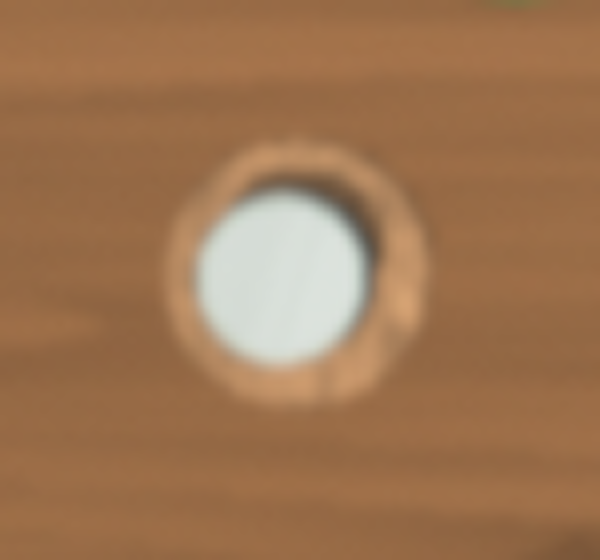

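View pics/scene6.png

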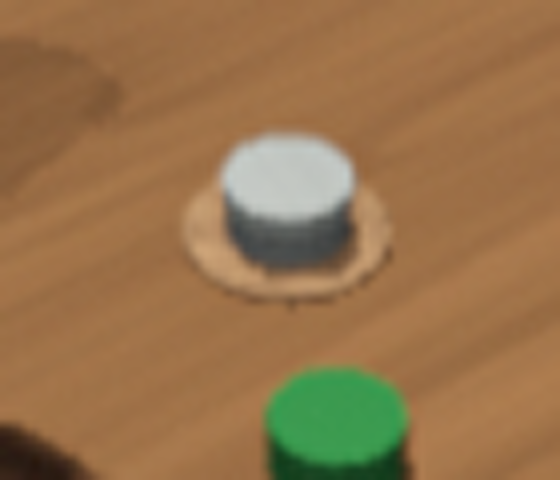

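Run:
```python
from h import *
t=lambda q:(np.array(q,float)+.5)/8-.5+[130,225]
s=lambda q:(np.array(q,float)+.5)/8-.5+[240,110]
print("top tin",ray("top",t([(283,278)]),.032),"mat",ray("top",t([(297,273)]),.004))
print("scene tin",ray("scene",s([(288,178)]),.032),"mat",ray("scene",s([(287,228)]),.004))
```

```text
top tin [[0.4251777  0.29221716 0.032     ]] mat [[0.42462814 0.29324862 0.004     ]]
scene tin [[0.42827718 0.29404039 0.032     ]] mat [[0.42724054 0.29517438 0.004     ]]
```

The tin is centred to about 1.5 mm in both views (top-crop tin (283,278), mat (297,273)) and sits flat. Next I return the can.

play_rows:
  plan:
    - [[-1, 5, -3.2, 0, 0, 0], [-2, 10, -6.5, 0, 0, 0], [-2.2, 15, -9.7, 0, 0, 0], [-2.2, 19.5, -12.6, 0, 0, 0], [-2.2, 20.2, -13, 0, 0, 0]]

```text
time_s: 32.42
tcp_pos: [0.4549, -0.293, 0.208]
ee_rot: [[-0.001, -0.178, -0.984], [0.0, -0.984, 0.178], [-1.0, 0.0, 0.001]]
wrist_force: [0.6, 0.4, -1.6]
gripper_width: 0.999
```

play_rows:
  plan:
    - [[0, 0, 0, 0, 0, 0], [0, 0, 0, 0, 0, 0]]

```text
time_s: 32.67
tcp_pos: [0.4536, -0.2897, 0.2092]
ee_rot: [[-0.0, -0.173, -0.985], [0.0, -0.985, 0.173], [-1.0, -0.0, 0.0]]
wrist_force: [-0.3, -0.1, 0.0]
gripper_width: 1.001
```

```bash
python3 go.py .4537 -.2933 .0722 -100
python3 - <<'E'
from h import *
p,d=r.capture("scene");cv2.imwrite("pics/scene7.png",cv2.resize(p[80:290,50:250],None,fx=2.8,fy=2.8,interpolation=cv2.INTER_CUBIC))
E
```

```text
t 32.67 p [ 0.4536 -0.2897  0.2092] jaw -99.97 w 1.001 F [-0.3 -0.1  0. ]
shift cm [13.7   0.35 -0.08] turn [0.003 0.001 0.002] j [-15.  14. -13.  -0. -63.  95.]
```

View pics/scene7.png

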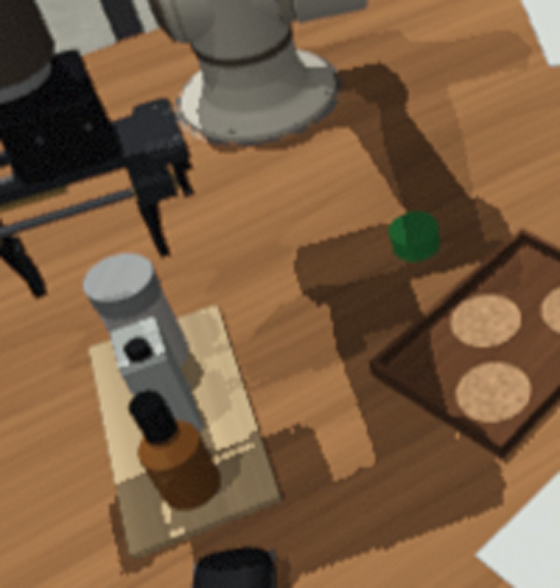

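All three stand upright on the board, at (122,290), (140,350) and (160,430).

play_rows:
  plan:
    - [[3, 0.2, 0, 0, 0, 0], [7, 0.2, 0, 0, 0, 0], [11, 0.2, 0, 0, 0, 0], [13.6, 0.2, 0, 0, 0, 0], [13.6, 0.2, 0, 0, 0, 0]]

```text
time_s: 33.35
tcp_pos: [0.4522, -0.2916, 0.0719]
ee_rot: [[-0.004, -0.173, -0.985], [0.001, -0.985, 0.173], [-1.0, -0.001, 0.004]]
wrist_force: [1.0, -0.7, 1.4]
gripper_width: 0.996
```

play_rows:
  plan:
    - [[0, 0, 0, 0, 0, 0], [0, 0, 0, 0, 0, 0], [0, 0, 0, 0, 0, 0]]

```text
time_s: 33.72
tcp_pos: [0.4541, -0.2931, 0.0742]
ee_rot: [[0.002, -0.174, -0.985], [-0.001, -0.985, 0.174], [-1.0, 0.0, -0.002]]
wrist_force: [-0.6, -0.6, 0.6]
gripper_width: 1.0
```

```bash
python3 go.py .4537 -.2933 .0722 -100
```

```text
t 33.73 p [ 0.4541 -0.2931  0.0742] jaw -100.05 w 1.0 F [-0.6 -0.6  0.6]
shift cm [0.2  0.02 0.04] turn [-0.005 -0.013 -0.002] j [-16.  23. -23.   0. -44.  96.]
```

play_rows:
  plan:
    - [[0.1, 0, 0, 0, 0, 0], [0.1, 0, 0, 0, 0, 0], [0.1, 0, 0, 0, 0, 0], [0.1, 0, 0, 0, 0, 0], [0.1, 0, 0, 0, 0, 0]]
  hand: 0

```text
time_s: 34.35
tcp_pos: [0.4535, -0.2931, 0.0721]
ee_rot: [[-0.0, -0.175, -0.985], [0.0, -0.985, 0.175], [-1.0, 0.0, 0.0]]
wrist_force: [-0.0, -0.5, 0.2]
gripper_width: 0.517
```

play_rows:
  plan:
    - [[0, 0, 0, 0, 0, 0], [0, 0, 0, 0, 0, 0], [0, 0, 0, 0, 0, 0], [0, 0, 0, 0, 0, 0]]

```text
time_s: 34.85
tcp_pos: [0.4535, -0.2931, 0.072]
ee_rot: [[-0.0, -0.175, -0.985], [-0.0, -0.985, 0.175], [-1.0, 0.0, 0.0]]
wrist_force: [0.6, -0.3, -1.0]
gripper_width: 0.456
```

```bash
python3 go.py .5753 .0963 .17 -100
```

```text
t 34.85 p [ 0.4535 -0.2931  0.072 ] jaw -100.06 w 0.456 F [ 0.6 -0.3 -1. ]
shift cm [ -9.8  -40.46  -5.19] turn [-0.006  0.    -0.   ] j [-16.  23. -23.   0. -44.  96.]
```

play_rows:
  plan:
    - [[-1, 0, 0, 0, 0, 0], [-3, 0, 0, 0, 0, 0], [-6, 0, 0, 0, 0, 0], [-9, -1, 0, 0, 0, 0], [-10.5, -4, -0.4, 0, 0, 0]]

```text
time_s: 35.48
tcp_pos: [0.4646, -0.2547, 0.179]
ee_rot: [[0.002, -0.177, -0.984], [-0.001, -0.984, 0.177], [-1.0, 0.0, -0.002]]
wrist_force: [-0.9, 0.4, -4.7]
gripper_width: 0.461
```

play_rows:
  plan:
    - [[0, -5, -0.6, 0, 0, 0], [0, -10, -1.3, 0, 0, 0], [0, -15, -2, 0, 0, 0], [0, -20, -2.6, 0, 0, 0], [0, -25, -3.3, 0, 0, 0]]

```text
time_s: 36.1
tcp_pos: [0.5403, -0.0123, 0.1773]
ee_rot: [[-0.001, -0.175, -0.985], [0.0, -0.985, 0.175], [-1.0, -0.0, 0.001]]
wrist_force: [0.3, -0.4, -1.9]
gripper_width: 0.457
```

```bash
python3 go.py .5753 .0963 .17 -100
```

```text
t 36.1 p [ 0.5403 -0.0123  0.1773] jaw -100.07 w 0.457 F [ 0.3 -0.4 -1.9]
shift cm [  0.73 -11.3   -1.55] turn [-0.007  0.004  0.001] j [ 16.  16. -15.  -0. -59.  64.]
```

play_rows:
  plan:
    - [[0, -4, -0.6, 0, 0, 0], [0, -7.5, -1.1, 0, 0, 0], [0, -10, -1.4, 0, 0, 0], [0, -11.2, -1.6, 0, 0, 0], [0, -11.2, -1.6, 0, 0, 0]]

```text
time_s: 36.72
tcp_pos: [0.5758, 0.0936, 0.1769]
ee_rot: [[-0.001, -0.174, -0.985], [-0.0, -0.985, 0.174], [-1.0, 0.0, 0.001]]
wrist_force: [0.4, 1.2, -3.1]
gripper_width: 0.458
```

play_rows:
  plan:
    - [[2, 0, 0, 0, 0, 0], [5, 0, 0, 0, 0, 0], [7, 0, 0, 0, 0, 0], [7.5, 0, 0, 0, 0, 0], [7.5, 0, 0, 0, 0, 0]]

```text
time_s: 37.35
tcp_pos: [0.5762, 0.0928, 0.1025]
ee_rot: [[0.0, -0.175, -0.985], [-0.0, -0.985, 0.175], [-1.0, 0.0, -0.0]]
wrist_force: [1.5, -0.5, -2.3]
gripper_width: 0.456
```

play_rows:
  plan:
    - [[0, 0, 0, 0, 0, 0], [0, 0, 0, 0, 0, 0], [0, 0, 0, 0, 0, 0]]

```text
time_s: 37.72
tcp_pos: [0.5761, 0.0937, 0.1026]
ee_rot: [[0.001, -0.175, -0.985], [0.0, -0.985, 0.175], [-1.0, -0.001, -0.001]]
wrist_force: [-0.5, 0.6, -2.7]
gripper_width: 0.45
```

```bash
python3 go.py .5753 .0963 .0672 -100
```

```text
t 37.73 p [0.5761 0.0937 0.1026] jaw -100.05 w 0.45 F [-0.5  0.6 -2.7]
shift cm [ 3.54 -0.24  0.13] turn [-0.005 -0.004  0.003] j [ 25.  24. -15.   0. -51.  55.]
```

play_rows:
  plan:
    - [[1.5, -0.24, 0.13, 0, 0, 0], [2.7, -0.24, 0.13, 0, 0, 0], [3.3, -0.24, 0.13, 0, 0, 0], [3.4, -0.24, 0.13, 0, 0, 0], [3.4, -0.24, 0.13, 0, 0, 0]]

```text
time_s: 38.35
tcp_pos: [0.5753, 0.0962, 0.0682]
ee_rot: [[0.0, -0.175, -0.985], [-0.0, -0.985, 0.175], [-1.0, -0.0, -0.0]]
wrist_force: [0.7, -0.5, -2.6]
gripper_width: 0.455
```

play_rows:
  plan:
    - [[0, 0, 0, 0, 0, 0], [0, 0, 0, 0, 0, 0], [0.05, 0, 0, 0, 0, 0]]

```text
time_s: 38.72
tcp_pos: [0.5752, 0.0961, 0.0678]
ee_rot: [[0.0, -0.175, -0.985], [0.0, -0.985, 0.175], [-1.0, -0.0, -0.0]]
wrist_force: [-0.0, 1.0, -2.4]
gripper_width: 0.458
```

```bash
python3 go.py .5753 .0963 .0662 -100
```

```text
t 38.73 p [0.5752 0.0961 0.0678] jaw -100.06 w 0.458 F [-0.   1.  -2.4]
shift cm [ 0.16 -0.02 -0.01] turn [-0.006 -0.003  0.002] j [ 25.  27. -17.   0. -46.  55.]
```

play_rows:
  plan:
    - [[0.1, 0, 0, 0, 0, 0], [0.1, 0, 0, 0, 0, 0]]

```text
time_s: 38.98
tcp_pos: [0.575, 0.0961, 0.0665]
ee_rot: [[-0.0, -0.175, -0.985], [-0.0, -0.985, 0.175], [-1.0, 0.0, 0.0]]
wrist_force: [-0.6, -0.4, -2.9]
gripper_width: 0.456
```

play_rows:
  plan:
    - [[0.1, 0, 0, 0, 0, 0], [0.1, 0, 0, 0, 0, 0]]

```text
time_s: 39.22
tcp_pos: [0.5752, 0.0962, 0.0661]
ee_rot: [[0.0, -0.174, -0.985], [-0.0, -0.985, 0.174], [-1.0, -0.0, -0.0]]
wrist_force: [-1.8, 0.2, 0.3]
gripper_width: 0.454
```

play_rows:
  plan:
    - [[0, 0, 0, 0, 0, 0], [0, 0, 0, 0, 0, 0], [0, 0, 0, 0, 0, 0], [0, 0, 0, 0, 0, 0], [0, 0, 0, 0, 0, 0]]
  hand: 1

```text
time_s: 39.85
tcp_pos: [0.5751, 0.0961, 0.0656]
ee_rot: [[0.0, -0.175, -0.985], [0.0, -0.985, 0.175], [-1.0, -0.0, -0.0]]
wrist_force: [0.8, 0.4, 0.2]
gripper_width: 0.933
```

play_rows:
  plan:
    - [[-2, 0, 0, 0, 0, 0], [-5, 0, 0, 0, 0, 0], [-9, 0, 0, 0, 0, 0], [-13.5, 0, 0, 0, 0, 0], [-15, 4, 1, 0, 0, 0]]

```text
time_s: 40.48
tcp_pos: [0.5605, 0.0599, 0.2188]
ee_rot: [[0.007, -0.172, -0.985], [0.002, -0.985, 0.172], [-1.0, -0.003, -0.006]]
wrist_force: [-0.8, -1.4, 0.5]
gripper_width: 1.003
```

play_rows:
  plan:
    - [[0, 5.5, 2, 0, 0, 0], [0, 11, 4, 0, 0, 0], [0, 16.5, 6, 0, 0, 0], [0, 22, 8, 0, 0, 0], [0, 27.5, 10, 0, 0, 0]]

```text
time_s: 41.1
tcp_pos: [0.4106, -0.1962, 0.2159]
ee_rot: [[0.001, -0.174, -0.985], [-0.0, -0.985, 0.174], [-1.0, 0.0, -0.001]]
wrist_force: [0.9, -0.7, -0.6]
gripper_width: 0.996
```

```bash
python3 go.py .3705 -.2776 .21 -100
```

```text
t 41.1 p [ 0.4106 -0.1962  0.2159] jaw -100.02 w 0.996 F [ 0.9 -0.7 -0.6]
shift cm [0.59 8.72 2.53] turn [-0.002 -0.005 -0.   ] j [ -5.   6. -23.   0. -62.  85.]
```

play_rows:
  plan:
    - [[0.3, 4, 1.2, 0, 0, 0], [0.6, 8, 2.3, 0, 0, 0], [0.6, 8.6, 2.5, 0, 0, 0], [0.6, 8.6, 2.5, 0, 0, 0], [0.6, 8.6, 2.5, 0, 0, 0]]

```text
time_s: 41.72
tcp_pos: [0.3726, -0.2745, 0.2097]
ee_rot: [[0.0, -0.174, -0.985], [-0.0, -0.985, 0.174], [-1.0, -0.0, -0.0]]
wrist_force: [0.1, -0.0, -0.8]
gripper_width: 0.998
```

```bash
python3 go.py .3705 -.2776 .0914 -100
python3 - <<'E'
from h import *
p,d=r.capture("scene");cv2.imwrite("pics/scene8.png",cv2.resize(p[80:290,50:300],None,fx=2.8,fy=2.8,interpolation=cv2.INTER_CUBIC))
E
```

```text
t 41.73 p [ 0.3726 -0.2745  0.2097] jaw -99.99 w 0.998 F [ 0.1 -0.  -0.8]
shift cm [11.83  0.34  0.16] turn [ 0.001 -0.002  0.   ] j [-16.   7. -22.  -0. -61.  96.]
```

View pics/scene8.png

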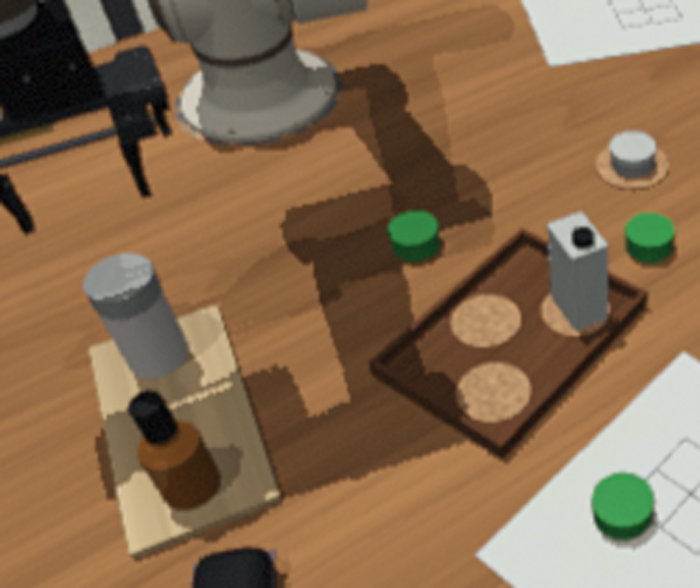

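The can is back on its pad at (577,275), upright. Next is the jar at (130,310).

play_rows:
  plan:
    - [[3, 0.3, 0.2, 0, 0, 0], [6.5, 0.3, 0.2, 0, 0, 0], [9.5, 0.3, 0.2, 0, 0, 0], [11.6, 0.3, 0.2, 0, 0, 0], [11.6, 0.3, 0.2, 0, 0, 0]]

```text
time_s: 42.4
tcp_pos: [0.3691, -0.2768, 0.0924]
ee_rot: [[-0.004, -0.173, -0.985], [0.001, -0.985, 0.173], [-1.0, -0.001, 0.004]]
wrist_force: [-0.7, -0.9, 0.7]
gripper_width: 0.999
```

play_rows:
  plan:
    - [[0, 0, 0, 0, 0, 0], [0, 0, 0, 0, 0, 0], [0, 0, 0, 0, 0, 0]]

```text
time_s: 42.78
tcp_pos: [0.3701, -0.2778, 0.0944]
ee_rot: [[0.002, -0.175, -0.985], [-0.001, -0.985, 0.175], [-1.0, 0.0, -0.002]]
wrist_force: [-1.0, 0.1, 1.2]
gripper_width: 0.997
```

```bash
python3 go.py .3705 -.2776 .0914 -100
```

```text
t 42.77 p [ 0.3701 -0.2778  0.0944] jaw -100.05 w 0.997 F [-1.   0.1  1.2]
shift cm [ 0.3  -0.03 -0.03] turn [-0.005 -0.01  -0.001] j [-17.  15. -32.   0. -43.  97.]
```

play_rows:
  plan:
    - [[0.25, 0, 0, 0, 0, 0], [0.25, 0, 0, 0, 0, 0], [0.25, 0, 0, 0, 0, 0], [0.25, 0, 0, 0, 0, 0], [0.25, 0, 0, 0, 0, 0]]
  hand: 0

```text
time_s: 43.4
tcp_pos: [0.3696, -0.2778, 0.0911]
ee_rot: [[-0.0, -0.175, -0.985], [-0.0, -0.985, 0.175], [-1.0, 0.0, 0.0]]
wrist_force: [0.0, -1.0, 0.4]
gripper_width: 0.698
```

play_rows:
  plan:
    - [[0, 0, 0, 0, 0, 0], [0, 0, 0, 0, 0, 0]]

```text
time_s: 43.65
tcp_pos: [0.3696, -0.2778, 0.0911]
ee_rot: [[0.0, -0.175, -0.985], [-0.0, -0.985, 0.175], [-1.0, 0.0, -0.0]]
wrist_force: [0.9, -1.4, -0.5]
gripper_width: 0.7
```

```bash
python3 go.py .529 .0093 .19 -100
```

```text
t 43.65 p [ 0.3696 -0.2778  0.0911] jaw -100.06 w 0.7 F [ 0.9 -1.4 -0.5]
shift cm [ -9.89 -31.05 -10.68] turn [-0.006 -0.    -0.001] j [-17.  15. -32.   0. -43.  97.]
```

play_rows:
  plan:
    - [[-1, 0, 0, 0, 0, 0], [-3, 0, 0, 0, 0, 0], [-6, 0, 0, 0, 0, 0], [-8.5, -1.5, -0.5, 0, 0, 0], [-9.8, -4.5, -1.5, 0, 0, 0]]

```text
time_s: 44.28
tcp_pos: [0.3925, -0.2359, 0.1907]
ee_rot: [[0.002, -0.177, -0.984], [-0.0, -0.984, 0.177], [-1.0, -0.0, -0.002]]
wrist_force: [0.4, -0.2, -2.3]
gripper_width: 0.702
```

play_rows:
  plan:
    - [[0, -4.5, -1.5, 0, 0, 0], [0, -9.5, -3.3, 0, 0, 0], [0, -14.5, -5, 0, 0, 0], [0, -19, -6.5, 0, 0, 0], [0, -22.5, -7.7, 0, 0, 0]]

```text
time_s: 44.9
tcp_pos: [0.5076, -0.026, 0.1892]
ee_rot: [[-0.001, -0.174, -0.985], [0.001, -0.985, 0.174], [-1.0, -0.0, 0.001]]
wrist_force: [0.1, -0.8, -3.0]
gripper_width: 0.699
```

play_rows:
  plan:
    - [[0, -2, -0.7, 0, 0, 0], [0, -3.5, -1.3, 0, 0, 0], [0, -4, -1.5, 0, 0, 0], [0, -4, -1.5, 0, 0, 0]]

```text
time_s: 45.4
tcp_pos: [0.5288, 0.0084, 0.189]
ee_rot: [[-0.001, -0.175, -0.985], [-0.0, -0.985, 0.175], [-1.0, 0.0, 0.001]]
wrist_force: [-0.5, 0.2, -3.5]
gripper_width: 0.702
```

```bash
python3 go.py .5285 .0093 .12 -100
```

```text
t 45.4 p [0.5288 0.0084 0.189 ] jaw -100.09 w 0.702 F [-0.5  0.2 -3.5]
shift cm [ 6.9  -0.09  0.04] turn [-0.009  0.004 -0.002] j [ 18.  14. -16.  -0. -60.  61.]
```

play_rows:
  plan:
    - [[2, 0, 0, 0, 0, 0], [5, 0, 0, 0, 0, 0], [7.5, 0, 0, 0, 0, 0], [8, 0, 0, 0, 0, 0], [8, 0, 0, 0, 0, 0]]

```text
time_s: 46.02
tcp_pos: [0.5294, 0.0083, 0.1096]
ee_rot: [[0.001, -0.175, -0.985], [-0.0, -0.985, 0.175], [-1.0, 0.0, -0.001]]
wrist_force: [0.6, -0.6, -2.8]
gripper_width: 0.698
```

play_rows:
  plan:
    - [[0, 0, 0, 0, 0, 0], [0, 0, 0, 0, 0, 0], [0, 0, 0, 0, 0, 0]]

```text
time_s: 46.4
tcp_pos: [0.5294, 0.0089, 0.1096]
ee_rot: [[0.001, -0.175, -0.985], [0.0, -0.985, 0.175], [-1.0, -0.0, -0.001]]
wrist_force: [-0.1, 1.0, -3.1]
gripper_width: 0.701
```

```bash
python3 go.py .5285 .0093 .0865 -100
```

```text
t 46.4 p [0.5294 0.0089 0.1096] jaw -100.05 w 0.701 F [-0.1  1.  -3.1]
shift cm [ 2.31 -0.02  0.1 ] turn [-0.005 -0.005  0.003] j [ 19.  19. -22.   0. -49.  61.]
```

play_rows:
  plan:
    - [[1, -0.02, 0.1, 0, 0, 0], [1.8, -0.02, 0.1, 0, 0, 0], [2.2, -0.02, 0.1, 0, 0, 0], [2.3, -0.02, 0.1, 0, 0, 0], [2.3, -0.02, 0.1, 0, 0, 0]]

```text
time_s: 47.02
tcp_pos: [0.5283, 0.0092, 0.0861]
ee_rot: [[0.0, -0.175, -0.985], [-0.0, -0.985, 0.175], [-1.0, 0.0, -0.0]]
wrist_force: [-0.1, 0.5, -3.7]
gripper_width: 0.699
```

play_rows:
  plan:
    - [[0.1, 0, 0, 0, 0, 0], [0.1, 0, 0, 0, 0, 0]]

```text
time_s: 47.28
tcp_pos: [0.5282, 0.0092, 0.0852]
ee_rot: [[0.0, -0.175, -0.985], [0.0, -0.985, 0.175], [-1.0, -0.0, -0.0]]
wrist_force: [-0.1, -0.5, -3.1]
gripper_width: 0.695
```

play_rows:
  plan:
    - [[0.1, 0, 0, 0, 0, 0], [0.1, 0, 0, 0, 0, 0]]

```text
time_s: 47.52
tcp_pos: [0.5286, 0.0091, 0.0851]
ee_rot: [[0.001, -0.174, -0.985], [-0.0, -0.985, 0.174], [-1.0, -0.0, -0.001]]
wrist_force: [-1.7, -0.6, 5.3]
gripper_width: 0.7
```

Contact; release and go for the bottle.

play_rows:
  plan:
    - [[0, 0, 0, 0, 0, 0], [0, 0, 0, 0, 0, 0], [0, 0, 0, 0, 0, 0], [0, 0, 0, 0, 0, 0]]
  hand: 1

```text
time_s: 48.02
tcp_pos: [0.5282, 0.0092, 0.0839]
ee_rot: [[-0.0, -0.175, -0.985], [-0.0, -0.985, 0.175], [-1.0, 0.0, 0.0]]
wrist_force: [0.5, -0.5, -0.8]
gripper_width: 0.983
```

play_rows:
  plan:
    - [[-2, 0, 0, 0, 0, 0], [-5, 0, 0, 0, 0, 0], [-9, 0, 0, 0, 0, 0], [-13, 0, 0, 0, 0, 0], [-13, 4, -1, 0, 0, 0]]

```text
time_s: 48.65
tcp_pos: [0.5335, -0.0307, 0.2181]
ee_rot: [[0.009, -0.17, -0.985], [0.001, -0.985, 0.17], [-1.0, -0.003, -0.008]]
wrist_force: [0.6, 0.1, -1.4]
gripper_width: 0.998
```

play_rows:
  plan:
    - [[0, 5, -1.2, 0, 0, 0], [0, 10.5, -2.5, 0, 0, 0], [0, 16, -3.8, 0, 0, 0], [0, 21, -4.9, 0, 0, 0], [0, 25, -5.5, 0, 0, 0]]

```text
time_s: 49.28
tcp_pos: [0.5414, -0.2898, 0.2137]
ee_rot: [[-0.0, -0.176, -0.984], [0.0, -0.984, 0.176], [-1.0, -0.0, 0.0]]
wrist_force: [0.3, 1.0, -0.6]
gripper_width: 0.997
```

```bash
python3 go.py .536 -.311 .21 -100
```

```text
t 49.27 p [ 0.5414 -0.2898  0.2137] jaw -100.12 w 0.997 F [ 0.3  1.  -0.6]
shift cm [0.37 2.19 0.15] turn [-0.012  0.002  0.   ] j [-13.  21.  -2.   0. -67.  93.]
```

play_rows:
  plan:
    - [[0.3, 2, 0.1, 0, 0, 0], [0.3, 2.1, 0.1, 0, 0, 0], [0.3, 2.1, 0.1, 0, 0, 0], [0.3, 2.1, 0.1, 0, 0, 0]]

```text
time_s: 49.78
tcp_pos: [0.5372, -0.3071, 0.2114]
ee_rot: [[0.0, -0.173, -0.985], [0.0, -0.985, 0.173], [-1.0, -0.0, -0.0]]
wrist_force: [0.0, 1.0, -0.9]
gripper_width: 0.997
```

```bash
python3 go.py .536 -.311 .097 -100
```

```text
t 49.77 p [ 0.5372 -0.3071  0.2114] jaw -99.96 w 0.997 F [ 0.   1.  -0.9]
shift cm [11.44  0.41  0.06] turn [ 0.004 -0.003  0.001] j [-15.  22.  -1.  -0. -67.  95.]
```

play_rows:
  plan:
    - [[3, 0.3, 0, 0, 0, 0], [6, 0.3, 0, 0, 0, 0], [9, 0.3, 0, 0, 0, 0], [11.2, 0.3, 0, 0, 0, 0], [11.2, 0.3, 0, 0, 0, 0]]

```text
time_s: 50.4
tcp_pos: [0.5355, -0.3099, 0.0975]
ee_rot: [[-0.004, -0.173, -0.985], [0.001, -0.985, 0.173], [-1.0, -0.001, 0.004]]
wrist_force: [0.1, 0.1, 0.2]
gripper_width: 1.001
```

play_rows:
  plan:
    - [[0, 0, 0, 0, 0, 0], [0, 0, 0, 0, 0, 0], [0, 0, 0, 0, 0, 0]]

```text
time_s: 50.78
tcp_pos: [0.5368, -0.3113, 0.1001]
ee_rot: [[0.002, -0.175, -0.985], [-0.001, -0.985, 0.175], [-1.0, 0.0, -0.002]]
wrist_force: [-0.4, -0.1, 0.1]
gripper_width: 0.999
```

```bash
python3 go.py .5358 -.311 .097 -100
```

```text
t 50.77 p [ 0.5368 -0.3113  0.1001] jaw -100.05 w 0.999 F [-0.4 -0.1  0.1]
shift cm [ 0.31 -0.01  0.11] turn [-0.005 -0.01  -0.001] j [-15.  28.  -9.   0. -53.  95.]
```

play_rows:
  plan:
    - [[0.25, 0, 0.05, 0, 0, 0], [0.25, 0, 0.05, 0, 0, 0], [0.25, 0, 0.05, 0, 0, 0], [0.25, 0, 0.05, 0, 0, 0], [0.25, 0, 0.05, 0, 0, 0]]
  hand: 0

```text
time_s: 51.4
tcp_pos: [0.5359, -0.3111, 0.0966]
ee_rot: [[0.0, -0.175, -0.985], [-0.0, -0.985, 0.175], [-1.0, 0.0, -0.0]]
wrist_force: [0.1, -0.0, 0.4]
gripper_width: 0.518
```

play_rows:
  plan:
    - [[0, 0, 0, 0, 0, 0], [0, 0, 0, 0, 0, 0], [0, 0, 0, 0, 0, 0], [0, 0, 0, 0, 0, 0], [0, 0, 0, 0, 0, 0]]

```text
time_s: 52.02
tcp_pos: [0.5359, -0.3111, 0.0966]
ee_rot: [[-0.0, -0.175, -0.985], [-0.0, -0.985, 0.175], [-1.0, 0.0, 0.0]]
wrist_force: [0.1, -0.6, -0.9]
gripper_width: 0.312
```

```bash
python3 go.py .6118 -.036 .185 -100
```

```text
t 52.02 p [ 0.5359 -0.3111  0.0966] jaw -100.06 w 0.312 F [ 0.1 -0.6 -0.9]
shift cm [ -8.84 -28.42  -2.67] turn [-0.006  0.    -0.   ] j [-15.  28. -10.   0. -52.  95.]
```

play_rows:
  plan:
    - [[-1, 0, 0, 0, 0, 0], [-3, 0, 0, 0, 0, 0], [-5.5, 0, 0, 0, 0, 0], [-8, -1.5, -0.1, 0, 0, 0], [-9, -4, -0.3, 0, 0, 0]]

```text
time_s: 52.65
tcp_pos: [0.5463, -0.2725, 0.1887]
ee_rot: [[0.003, -0.176, -0.984], [-0.001, -0.984, 0.176], [-1.0, 0.0, -0.003]]
wrist_force: [1.3, 0.1, -3.0]
gripper_width: 0.315
```

play_rows:
  plan:
    - [[0, -4.5, -0.4, 0, 0, 0], [0, -9.5, -0.9, 0, 0, 0], [0, -14, -1.3, 0, 0, 0], [0, -18, -1.7, 0, 0, 0], [0, -21, -2, 0, 0, 0]]

```text
time_s: 53.28
tcp_pos: [0.6022, -0.067, 0.1869]
ee_rot: [[-0.0, -0.174, -0.985], [0.0, -0.985, 0.174], [-1.0, -0.0, 0.0]]
wrist_force: [0.1, -0.4, -2.2]
gripper_width: 0.314
```

play_rows:
  plan:
    - [[0, -2, -0.2, 0, 0, 0], [0, -3, -0.3, 0, 0, 0], [0, -3.4, -0.4, 0, 0, 0], [0, -3.4, -0.4, 0, 0, 0]]

```text
time_s: 53.78
tcp_pos: [0.6119, -0.0367, 0.1865]
ee_rot: [[-0.0, -0.175, -0.985], [-0.0, -0.985, 0.175], [-1.0, 0.0, 0.0]]
wrist_force: [-0.9, -0.5, -2.2]
gripper_width: 0.313
```

```bash
python3 go.py .6118 -.036 .12 -100
```

```text
t 53.77 p [ 0.6119 -0.0367  0.1865] jaw -100.1 w 0.313 F [-0.9 -0.5 -2.2]
shift cm [ 6.65 -0.07  0.02] turn [-0.01   0.002 -0.001] j [ 12.  22.  -4.   0. -63.  68.]
```

play_rows:
  plan:
    - [[2, 0, 0, 0, 0, 0], [5, 0, 0, 0, 0, 0], [7, 0, 0, 0, 0, 0], [7.5, 0, 0, 0, 0, 0], [7.5, 0, 0, 0, 0, 0]]

```text
time_s: 54.4
tcp_pos: [0.6123, -0.0367, 0.112]
ee_rot: [[0.0, -0.175, -0.985], [-0.0, -0.985, 0.175], [-1.0, 0.0, -0.0]]
wrist_force: [-0.6, 0.8, -2.3]
gripper_width: 0.312
```

play_rows:
  plan:
    - [[0, 0, 0, 0, 0, 0], [0, 0, 0, 0, 0, 0], [0, 0, 0, 0, 0, 0]]

```text
time_s: 54.78
tcp_pos: [0.6123, -0.0361, 0.1122]
ee_rot: [[0.001, -0.175, -0.985], [0.0, -0.985, 0.175], [-1.0, -0.0, -0.001]]
wrist_force: [-0.5, 0.2, -2.3]
gripper_width: 0.317
```

```bash
python3 go.py .6118 -.036 .092 -100
```

```text
t 54.77 p [ 0.6123 -0.0361  0.1122] jaw -100.05 w 0.317 F [-0.5  0.2 -2.3]
shift cm [2.02 0.   0.05] turn [-0.005 -0.005  0.002] j [ 12.  26. -10.   0. -54.  68.]
```

play_rows:
  plan:
    - [[1, 0, 0.05, 0, 0, 0], [1.7, 0, 0.05, 0, 0, 0], [2, 0, 0.05, 0, 0, 0], [2, 0, 0.05, 0, 0, 0]]

```text
time_s: 55.28
tcp_pos: [0.6116, -0.0361, 0.0913]
ee_rot: [[-0.0, -0.175, -0.985], [-0.0, -0.985, 0.175], [-1.0, 0.0, 0.0]]
wrist_force: [-1.0, 0.7, -2.6]
gripper_width: 0.309
```

play_rows:
  plan:
    - [[0.1, 0, 0, 0, 0, 0], [0.1, 0, 0, 0, 0, 0]]

```text
time_s: 55.52
tcp_pos: [0.6116, -0.036, 0.0906]
ee_rot: [[0.0, -0.175, -0.985], [0.0, -0.985, 0.175], [-1.0, -0.0, -0.0]]
wrist_force: [0.3, -0.9, -2.5]
gripper_width: 0.314
```

play_rows:
  plan:
    - [[0.1, 0, 0, 0, 0, 0], [0.1, 0, 0, 0, 0, 0]]

```text
time_s: 55.78
tcp_pos: [0.6119, -0.0361, 0.0905]
ee_rot: [[0.001, -0.174, -0.985], [-0.0, -0.985, 0.174], [-1.0, 0.0, -0.001]]
wrist_force: [-1.0, -0.5, 2.8]
gripper_width: 0.316
```

Contact; release, rise, and move aside.

play_rows:
  plan:
    - [[0, 0, 0, 0, 0, 0], [0, 0, 0, 0, 0, 0], [0, 0, 0, 0, 0, 0], [0, 0, 0, 0, 0, 0], [0, 0, 0, 0, 0, 0]]
  hand: 1

```text
time_s: 56.4
tcp_pos: [0.6116, -0.0361, 0.0895]
ee_rot: [[-0.0, -0.175, -0.985], [-0.0, -0.985, 0.175], [-1.0, 0.0, 0.0]]
wrist_force: [-0.7, -0.4, -0.2]
gripper_width: 0.796
```

play_rows:
  plan:
    - [[-2, 0, 0, 0, 0, 0], [-5, 0, 0, 0, 0, 0], [-9, 0, 0, 0, 0, 0], [-13, 0, 0, 0, 0, 0], [-14, 5, 0, 0, 0, 0]]

```text
time_s: 57.02
tcp_pos: [0.605, -0.0838, 0.2332]
ee_rot: [[0.007, -0.17, -0.985], [0.0, -0.985, 0.17], [-1.0, -0.001, -0.007]]
wrist_force: [-1.3, -1.2, -0.0]
gripper_width: 1.001
```

play_rows:
  plan:
    - [[0, 6, 1, 0, 0, 0], [0, 12, 3, 0, 0, 0], [0, 18, 6, 0, 0, 0], [0, 23, 9, 0, 0, 0], [0, 26, 11, 0, 0, 0]]

```text
time_s: 57.65
tcp_pos: [0.4471, -0.3239, 0.2297]
ee_rot: [[0.0, -0.177, -0.984], [-0.0, -0.984, 0.177], [-1.0, 0.0, -0.0]]
wrist_force: [0.7, 0.8, 1.1]
gripper_width: 0.997
```

play_rows:
  plan:
    - [[0, 0, 0, 0, 0, 0], [0, 0, 0, 0, 0, 0], [0, 0, 0, 0, 0, 0]]

```text
time_s: 58.02
tcp_pos: [0.4499, -0.3214, 0.2295]
ee_rot: [[0.0, -0.173, -0.985], [0.0, -0.985, 0.173], [-1.0, -0.0, -0.0]]
wrist_force: [-0.4, -0.0, 0.4]
gripper_width: 1.003
```

Run:
```python
from h import *
for n in ("top","scene"):
    p,d=r.capture(n);np.savez(n+"9.npz",p=p,d=d);cv2.imwrite(f"pics/{n}9.png",p)
p=np.load("top9.npz")['p'];cv2.imwrite("pics/topcrop9.png",cv2.resize(p[155:255,210:330],None,fx=6,fy=6,interpolation=cv2.INTER_CUBIC))
S=8
def topx(q): return (np.asarray(q,float)+.5)/S-.5
for k in ("0","9"):
    p=np.load(f"top{k}.npz")['p'];big=cv2.resize(p,None,fx=S,fy=S,interpolation=cv2.INTER_CUBIC);hsv=cv2.cvtColor(big,cv2.COLOR_BGR2HSV)
    def comp(m,uv):
        n,l,st,c=cv2.connectedComponentsWithStats(m.astype(np.uint8),connectivity=4);i=l[int((uv[1]+.5)*S),int((uv[0]+.5)*S)]
        return max(cv2.findContours((l==i).astype(np.uint8),0,1)[0],key=cv2.contourArea),i
    lt=(hsv[...,1]<60)&(hsv[...,2]>100)
    for nm,m,uv,z in(("jar",lt,(275,221),.121),("cap",hsv[...,2]<62,(294,187),.131),("can",lt,(240,207),.114)):
        c,i=comp(m,uv);rc=cv2.minAreaRect(c);(x,y),rad=cv2.minEnclosingCircle(c);cc=rc[0] if nm=="can" else (x,y)
        print(k,nm,i,ray("top",topx([cc]),z)[0,:2].round(4),"ang",round(rc[2],1),np.round(rad/S,1))
a,b=np.load("scene0.npz")['p'].astype(int),np.load("scene9.npz")['p'].astype(int)
```

```text
0 jar 6 [0.5288 0.0084] ang 10.3 13.4
0 cap 4 [ 0.6114 -0.0369] ang 90.0 6.1
0 can 4 [0.5757 0.0937] ang 10.5 14.0
9 jar 6 [0.5289 0.0089] ang 9.5 13.5
9 cap 4 [ 0.6117 -0.0347] ang 90.0 5.9
9 can 3 [0.5761 0.0955] ang 10.3 14.0
```

View pics/scene9.png

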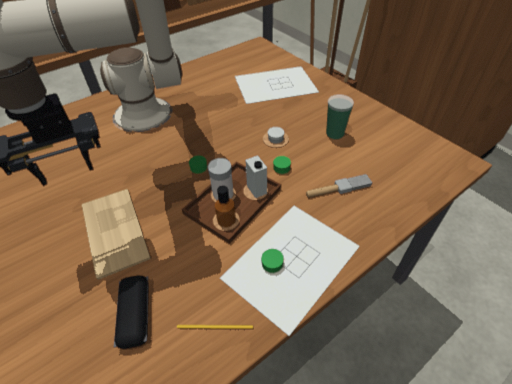

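View pics/topcrop9.png

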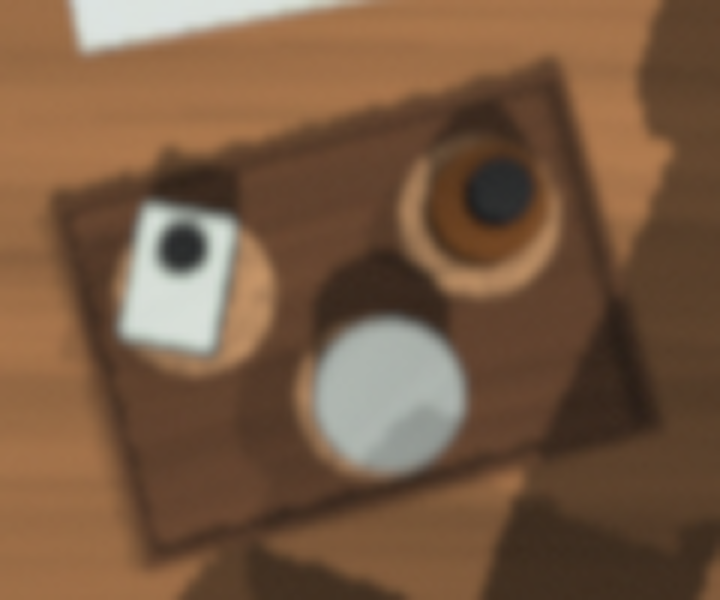

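View pics/top9.png

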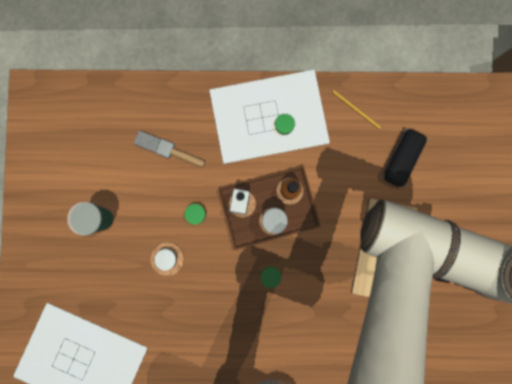

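All pictures look right: jar at (273,221), bottle at (290,190), can at (240,203), the tin on the mat at (165,259), and the bystanders where they were. I hand in the job.

```bash
python3 -c "
from station import r
print(r.finish_job(), r.sense()['time_s'])"
```

```text
the job is handed in; nothing more can be done
the job is handed in; nothing more can be done
```

I stood the bottle, jar and can on the side board. Then I set the metal tin on the cork mat and put the can, jar and bottle back on their own spots. I handed the job in at about 58 s with the gripper clear of everything.

The last checks, made before handing in:

- **Containers:** top-view positions before and after differ by about 0.5 mm for the jar, 2.2 mm for the bottle and 1.8 mm for the can. I left those small offsets, probably from the jaws centring each piece, as they were. All three look upright on their pads.
- **Tin:** when I checked it just after placing, it was about 1.5 mm from the mat's centre in both views and sat flat. It was still on the mat in the last pictures.
- **Bystanders:** the tumbler, glasses case and brush look unmoved, judged by eye from the pictures.
- **Forces:** wrist-force readings stayed under 10 N on each axis, well below the limit.
- **Camera disagreement:** the two cameras differ from each other by 2 to 3 mm, so I averaged them for the tin and the mat.

No check failed.

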